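Snap the red electrode block into the gel tank

TASK

The red bay of the gel tank is covered by its sliding shutter: squeeze the shutter's yellow lock tab against the grey fin beside it and, keeping it squeezed, slide the shutter fully open towards the middle of the tank. Then take the red electrode block and push it down into the bay, past the two spring clips, until it snaps fully home and stands upright by itself. Leave the other electrode blocks and everything else on the bench standing where they are.

Things in the scene. Friction and masses are not known exactly. Their poses are not given: they have to be found in the camera images.
- tank: Gel tank fixed to the bench, 280 (x) x 120 (y) mm, walls 50 mm high, red housing at the +x end, black one at the -x end with a fixed black block on it, 100 mm high over the bench. On its top beside the shutter, at tank y +42 to +48 mm, a steel keeper bar reaches 62 mm over the bench. Origin: centre of its underside; x along its length to the red end, y across, z up.
- bay (a point): Centre of the red bay's floor, 20 mm over the bench, 106 mm along tank x; axes as the tank's. The bay is a slot 37 mm wide (tank x), its corners guiding the block's foot within 30 mm to either side (tank y); above 22 mm over the floor its long walls flare to 46 mm at their tops, 30 mm over the floor. The red block goes in upright, its y axis along tank y (either way round), its origin on this point when home.
- clip_a (a joint): Outward travel in m (0 to 0.008) of the sprung brass clip at the bay's tank +y end. Its rounded nose, 16 mm above the bay's floor, reaches in to 23.5 mm from the bay's centre. The block first rests on both clips some 14 mm too high, needs a downward push of 8 to 20 N to pass them, then snaps down the last 7 mm and is held down.
- clip_b (a joint): The same for the clip at the bay's tank -y end.
- shutter (a joint): Travel of the grey shutter in m: 0 closed over the bay (locked), 0.060 fully open; it slides towards tank -x, drag about 2 N. A steel bolt carried by the tab locks it at both ends of its travel.
- tab (a joint): Travel of the yellow lock tab in m: 0 released, 0.007 fully pressed; pressing moves it towards tank -y, against 4 to 8 N of spring; the bolt is free from 0.005 on. Let go in mid travel, it stays about half pressed and locks again at the end.
- latch (a point): Where to squeeze, along tank y: the middle between tab and fin, 78 mm over the bench, riding on the shutter (at tank x 88 mm closed, 28 mm open); axes as the tank's. Outer faces: fin 16 mm to tank -y, yellow tab 16 mm to tank +y (9 mm when pressed). Both are 24 mm long (x); the shutter's plate lies 22 mm below this point, their tops about 11 mm above it.
- red_block: Red electrode block standing upright, 80 mm tall, 60 to 130 g. Head, 36 to 80 mm above its underside: 28 (x) x 54 (y) mm; grasp it there, across x or y. Below: a waist 28 x 40 mm with a rounded lobe at each y end of the foot, 14 mm high, 52 mm over both. Origin: centre of its underside. A beaker stands with its axis 66 to 87 mm away on its -x side.
- black_block: Black electrode block, same shape and size as the red block; a spare that stays where it stands. Origin: centre of its underside.
- grey_block: Grey electrode block, same shape and size as the red block; a spare that stays where it stands. Origin: centre of its underside.
- beaker: Empty glass beaker, 50 mm across, 70 mm tall. Origin: centre of its underside.
- bottle: White bottle with blue cap, 66 mm across, 170 mm tall. Origin: centre of its underside.
- dish: Flat clear dish with lid, 93 mm across, 17 mm high. Origin: centre of its underside.
- comb: Blue gel comb lying flat, 30 (x) x 100 (y) x 8 mm. Origin: underside, at the middle of its back bar.
- tip_box: Blue and white box of pipette tips, 86 (x) x 122 (y) x 50 mm. Origin: centre of its underside.
- tube_rack: Orange rack with eight small capped tubes, 110 (x) x 60 (y) x 55 mm. Origin: centre of its underside.
Not all that is in view belongs to the job. Several things have the shape of the red_block; the one meant has the colours described above.

How it is judged:
On the way, in this order (a step that is already met when the one before it is completed fails the run):
1. the lock tab is squeezed in while the shutter is still closed (value of joint tab above 0.004 m and value of joint shutter below 0.01 m), for 0.05 s.
2. the shutter is slid fully open (value of joint shutter above 0.054 m), for 0.2 s.
3. the gripper pushes the red block down past the clips (it is not dropped in) (contact force between the fingers and red_block above 1 N and z of red_block in the frame of bay below 0.011 m and horizontal distance between red_block and bay below 0.01 m), for 0.03 s.
At the end, for the whole second after the job is handed in: The shutter is open (at least 54 of its 60 mm) and the red block stands in the bay, at rest: its underside within 3 mm of the bay's floor, its axis within 6 mm of the bay's centre, upright within 0.08 rad (value of joint shutter above 0.054 m and z of red_block in the frame of bay between -0.003 and 0.003 m and horizontal distance between red_block and bay below 0.006 m and angle between red_block's own z axis and vertical below 0.08 rad and linear speed of red_block below 0.01 m/s); the robot touches nothing.
It fails at once if the black or the grey block is moved more than 25 mm or knocked over (distance of any of black_block, grey_block from where it was at the start of the episode above 0.025 m or angle between any of black_block, grey_block's own z axis and vertical above 0.5 rad).
It fails at once if the beaker or the bottle is moved more than 25 mm or knocked over (distance of any of beaker, bottle from where it was at the start of the episode above 0.025 m or angle between any of beaker, bottle's own z axis and vertical above 0.5 rad).
It fails at once if the dish, comb, tip box or tube rack is moved more than 25 mm or tipped (distance of any of dish, comb, tip_box, tube_rack from where it was at the start of the episode above 0.025 m or angle between any of dish, comb, tip_box, tube_rack's own z axis and vertical above 0.5 rad).
It fails at once if the shutter is forced past its lock (value of joint tab below 0.002 m and value of joint shutter between 0.008 and 0.05 m).
It also fails if it takes over 56 s, if anything falls off the work surface, if the arm or the gripper's body presses on something with over 40 N, if the wrist force passes 120 N, or if a joint passes its speed limit or range.

ROBOT

A 7-joint arm with a two-finger parallel gripper is mounted at the origin on the work surface. World frame = base frame: x ahead of the robot, y to its left, z up, the work surface at z = 0. Lengths are in m, angles in rad, forces in N, time in s.
With the tool pointing down it reaches from about 0.425 to 0.925 m from the base axis. Payload 6.8 kg.
Tool frame: the origin (TCP) lies midway between the tips of the shut fingers; the grasp point (between the pads) lies 19 mm behind it; z points along the fingers, y is the direction in which the jaws open and shut (so a half turn about z gives the same grasp; the last joint's range is limited). The gripper opens to 85 mm and grips with 20 to 120 N. Pads are 22 mm wide; open, the fingers measure 114 mm over their backs; the gripper's body (76 mm by 85 mm) begins 54 mm behind the grasp point. The pads swing forward as they close: fully open they stand 13 mm farther back than shut.
Start: joints at [-1.447, 0.477, 0.022, 1.555, -0.011, 1.109, -0.083], TCP at [0.155, 0.657, 0.205] pointing down, gripper open.
Joint ranges: [-2.96, 2.96], [-0.34, 2.1], [-1.41, 1.46], [0.24, 2.44], [-1.37, 4.51], [0.17, 1.92], [-2.96, 2.96]. Speed limits (rad/s): [2.39, 2.39, 3.14, 3.14, 3.14, 3.14, 3.14].

INTERFACE

Orientations are given as a unit quaternion [w, x, y, z].
In Python, from station import status, eyes, workorder gives the robot as it stands. The module is installed in compiled form; this text tells all that it offers.
- The arm moves only by the shell command python3 -m jog 'ROWS' [FORCE]. ROWS is text: rows parted by semicolons, each of 7 numbers parted by spaces: the shift along the tool's x, y, z in m, then the turn, a rotation vector about the tool's x, y, z in degrees, then the finger opening in m, from 0 to 0.0854. In form: dx dy dz rx ry rz jaw; .... A call has 1 to 5 rows; each row is the pose to reach, as a shift and turn from the pose commanded when the call began, along the tool's axes at that moment; what a row does not reach only later rows make up. A row lasts 1/10 s, in which the tool goes at most 50 mm and 8.59 degrees, less where a joint would pass 70% of its speed; a pose out of reach is approached as far as the arm can. A call with a gripper value outside its range is refused whole. The fingers move at their own pace and stop on an object; FORCE is the grip in N (left out, the last holds). Time passes only in rows, so rows that repeat a pose let the fingers close. It gives the time, the measured TCP pose, the force and the opening at its end, in the units of the state.
- status.get_obs(): the state, without advancing time (a new reading comes with each control period).
- eyes.read_camera(name): name is "side" or "top" or "wrist"; returns a dict with "image" (384x512x3 uint8, red, green, blue), "intrinsics" (3x3 intrinsics, pixels), "position" and "orientation" of the camera in the world. Camera axes: x right, y up, looking along -z (the intrinsics and any distortion apply to the point x, -y, -z); pixel columns grow to the right and rows downward; lengths in m; the calibration is good to about 2 mm. A picture is of the moment at which its call begins. There is no depth.
- workorder.hand_in(): hands the job in, once; it reports no verdict.
The state is a dict: "t": time; "q": joint angles; "joint_vel": joint speeds; "joint_torque": joint torques, N m; "eef_pos": TCP position; "tool_rot": TCP orientation; "contact_force": force on the tool from outside, world axes, zero at the start; "torque": the same for the moment, N m; "gripper_width": opening from 0.0 (shut) to 1.0 (fully open).
Only numpy, scipy, OpenCV 4.12 (cv2) and the standard library are available. Lean on these libraries where they do the work, as an engineer would, in place of code of your own. Each camera call takes 0.05 s, during which the arm holds its last target.

## Working session

There is one attempt and no reset: what is moved stays moved. The work goes in short steps, Python scripts to look and compute and a shell command to move; the robot and the scene stay as the last step left them, time stands still between calls to the robot, and variables do not carry over. Pictures are saved under pics/ and viewed, and the job is handed in when it is done.

```bash
ls; mkdir -p pics; cat > h.py <<'E'
import numpy as np,cv2
from scipy.spatial.transform import Rotation as R
from station import status, eyes, workorder
def rot(q): return R.from_quat([q[1],q[2],q[3],q[0]])
def shot(name,fn):
    c=eyes.read_camera(name); cv2.imwrite('pics/'+fn,c['image'][:,:,::-1]); 
    np.savez('pics/'+fn+'.npz',**{k:np.array(c[k]) for k in ('intrinsics','position','orientation','image')},allkeys=list(c.keys())); return c
def load(fn): return np.load('pics/'+fn+'.npz')
def ray(c,u,v):
    K=np.array(c['intrinsics']); d=np.array([(u-K[0,2])/K[0,0],-(v-K[1,2])/K[1,1],-1.])
    return np.array(c['position']),rot(c['orientation']).apply(d)
def atz(c,u,v,z):
    p,d=ray(c,u,v); return p+d*(z-p[2])/d[2]
def proj(c,P):
    K=np.array(c['intrinsics']); x=rot(c['orientation']).inv().apply(np.atleast_2d(P)-np.array(c['position']))
    return np.c_[K[0,0]*x[:,0]/-x[:,2]+K[0,2],K[1,1]*-x[:,1]/-x[:,2]+K[1,2]]
E
python3 - <<'E'
from h import *
print(status.get_obs())
for n in('top','side','wrist'):
    c=shot(n,n+'0.png'); print(n,c.keys(),c['intrinsics'],c['position'],c['orientation'])
E
```

```text
pics
{'t': 0.0, 'q': array([-1.44710471,  0.47781929,  0.0223489 ,  1.55648616, -0.01148457,
        1.10933236, -0.08312496]), 'joint_vel': array([ 6.38324056e-04,  9.75306510e-05, -3.96836314e-04, -2.33929708e-06,
        1.06900987e-03,  1.42296179e-03, -7.98887542e-04]), 'joint_torque': array([ 7.16026370e-04, -5.96442103e+01,  1.60884205e+00, -2.81196731e+01,
        1.24834399e-02,  9.22757172e-03,  1.16523410e-05]), 'eef_pos': array([0.15493886, 0.65628532, 0.20369846]), 'tool_rot': array([-2.99597036e-05,  1.15638954e-01,  9.93290851e-01, -9.57929382e-04]), 'contact_force': array([-0.07313479,  0.56128467,  0.31375731]), 'torque': array([ 0.00695167, -0.0250473 , -0.04843887]), 'gripper_width': 0.9992816541346105}
top dict_keys(['image', 'intrinsics', 'position', 'orientation']) [[479.7772388    0.         259.77494566]
 [  0.         479.7772388  183.80302505]
 [  0.           0.           1.        ]] [ 0.41671663 -0.01182457  1.44710319] [ 0.71119735  0.03422124 -0.03616392 -0.70122707]
side dict_keys(['image', 'intrinsics', 'position', 'orientation']) [[457.43884208   0.         252.73752163]
 [  0.         457.43884208 189.45550229]
 [  0.           0.           1.        ]] [ 0.52081706 -1.01891198  0.81765341] [ 0.89496683  0.44561037 -0.00289669 -0.02138632]
wrist dict_keys(['image', 'intrinsics', 'position', 'orientation']) [[339.86146349   0.         257.99287671]
 [  0.         339.86146349 187.23796079]
 [  0.           0.           1.        ]] [0.08138891 0.67460475 0.37414349] [ 0.77511209 -0.11959318 -0.09379931  0.61327025]
```

View pics/top0.png

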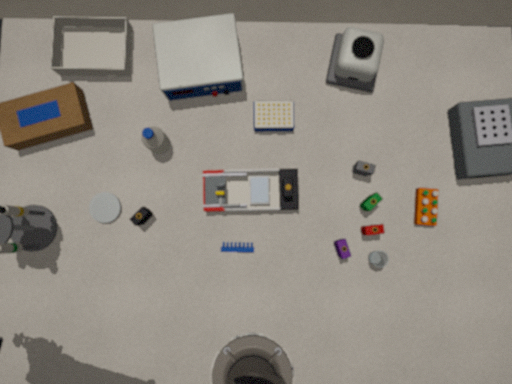

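View pics/side0.png

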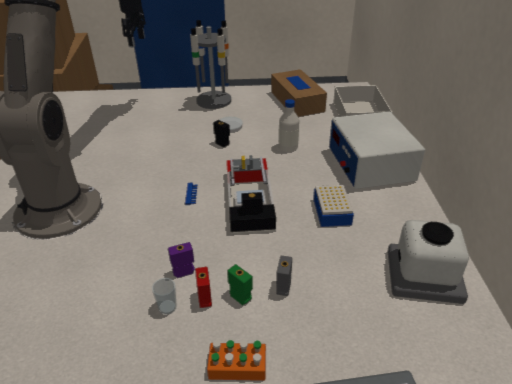

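View pics/wrist0.png

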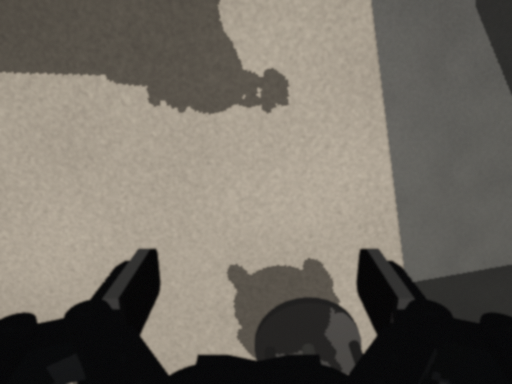

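```bash
python3 - <<'E'
from h import *
c=load('top0.png'); s=load('side0.png')
print(proj(c,[[0,0,0],[.155,.656,.2],[.5,0,0]]),proj(s,[[.155,.656,.2]]))
def crop(c,x0,y0,x1,y1,f,fn): cv2.imwrite('pics/'+fn,cv2.resize(c['image'][y0:y1,x0:x1,::-1],None,fx=f,fy=f,interpolation=cv2.INTER_CUBIC))
crop(c,190,155,310,225,6,'ct.png'); crop(s,215,145,295,235,6,'cs.png')
crop(c,320,150,400,280,4,'cb.png');crop(s,140,230,310,320,4,'cbs.png')
E
```

```text
[[252.01432537 375.33271705]
 [ -7.36788574 332.00339054]
 [254.59079433 203.94685817]] [[138.23112845  54.1986142 ]]
```

View pics/ct.png

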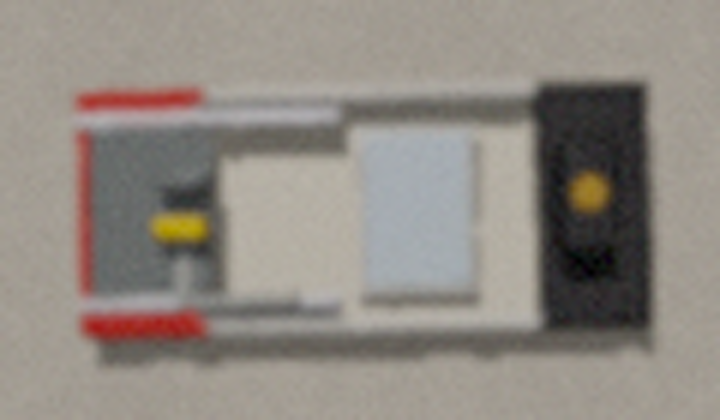

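View pics/cs.png

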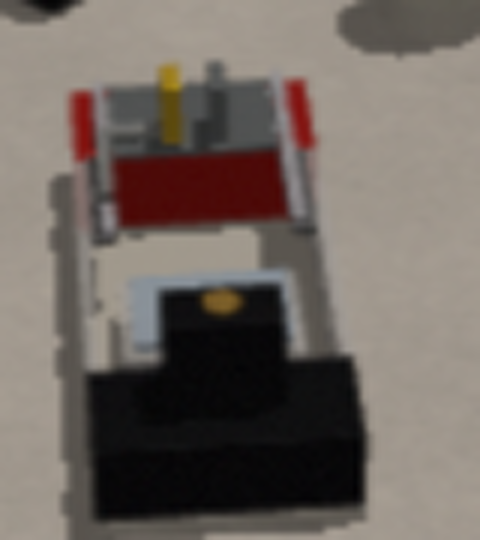

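View pics/cb.png

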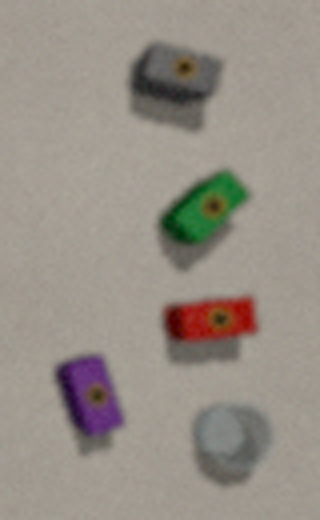

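View pics/cbs.png

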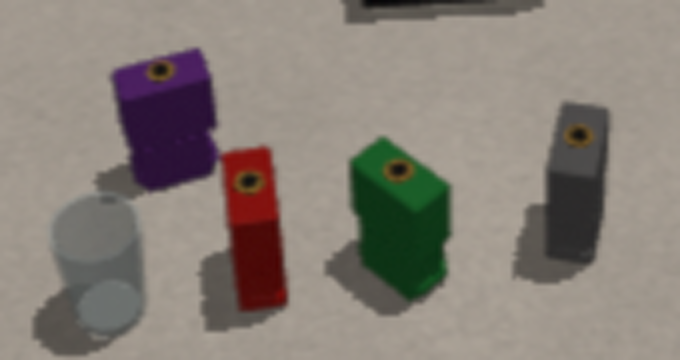

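```bash
cat >> h.py <<'E'
def tri(rs):
    A=np.zeros((3,3));b=np.zeros(3)
    for p,d in rs:
        d=d/np.linalg.norm(d);M=np.eye(3)-np.outer(d,d);A+=M;b+=M@p
    return np.linalg.solve(A,b)
E
python3 - <<'E'
from h import *
c=load('top0.png'); s=load('side0.png')
T=lambda u,v:(u/6+190,v/6+155); S=lambda u,v:(u/6+215,v/6+145)
B=lambda u,v:(u/4+320,v/4+150); BS=lambda u,v:(u/4+140,v/4+230)
for n,z,(u,v) in [('redUL',.05,T(78,95)),('redLL',.05,T(82,335)),('blkUR',.05,T(643,85)),('blkLR',.05,T(650,328)),('tab',.089,T(180,228)),('fin',.089,T(187,190))]: print(n,atz(c,u,v,z))
print('side blk near corners z?',[atz(s,*S(u,v),.05) for u,v in [(92,378),(360,362)]],[atz(s,*S(u,v),.0) for u,v in [(98,520),(362,502)]])
for n,a,b in [('red',B(220,319),BS(248,181)),('blkblock',T(589,192),S(222,301)),('tab',T(180,228),S(170,70)),('fin',T(187,188),S(215,70)),('grey',B(185,67),BS(578,134)),('green',B(214,205),BS(398,170)),('purple',B(97,396),BS(160,70))]:
    print(n,tri([ray(c,*a),ray(s,*b)]),atz(c,*a,.08),atz(s,*b,.08))
for u,v in [(168,308),(254,297),(258,331),(170,339)]: print(atz(c,*B(u,v),.08))
E
```

```text
redUL [0.59217579 0.1523582  0.05      ]
redLL [0.47498148 0.14740628 0.05      ]
blkUR [ 0.60108138 -0.12386976  0.05      ]
blkLR [ 0.48225876 -0.12800398  0.05      ]
tab [0.52458306 0.09791461 0.089     ]
fin [0.54268266 0.09500038 0.089     ]
side blk near corners z? [array([ 0.48919876, -0.08117768,  0.05      ]), array([ 0.60792821, -0.07686646,  0.05      ])] [array([ 0.48960547, -0.11893142,  0.        ]), array([ 0.60665158, -0.11369036,  0.        ])]
red [ 0.4281302  -0.34311771  0.08112709] [ 0.42693032 -0.3435342   0.08      ] [ 0.42920171 -0.34196849  0.08      ]
blkblock [ 0.54507514 -0.09468668  0.10057866] [ 0.54529505 -0.09601727  0.08      ] [ 0.54752683 -0.06788206  0.08      ]
tab [0.52667831 0.09766552 0.09369668] [0.52529788 0.09864184 0.08      ] [0.52929006 0.11922702 0.08      ]
fin [0.54698301 0.09475132 0.09452976] [0.54447518 0.09572931 0.08      ] [0.55143256 0.1178467  0.08      ]
grey [ 0.60779955 -0.31962512  0.08236856] [ 0.60699023 -0.32014351  0.08      ] [ 0.60921945 -0.31720957  0.08      ]
green [ 0.50882789 -0.33968715  0.08128064] [ 0.50790488 -0.34005315  0.08      ] [ 0.50981313 -0.33838892  0.08      ]
purple [ 0.37318182 -0.25555506  0.08118305] [ 0.37153062 -0.25600156  0.08      ] [ 0.37457461 -0.25420552  0.08      ]
[ 0.43419136 -0.3066618   0.08      ]
[ 0.44283287 -0.3678658   0.08      ]
[ 0.41883173 -0.37042397  0.08      ]
[ 0.41231784 -0.30792194  0.08      ]
```

```bash
cat >> h.py <<'E'
def delta(p,yaw):
    o=status.get_obs(); C=rot(o['tool_rot'])
    a=np.radians(yaw); y=np.array([np.cos(a),np.sin(a),0]); z=np.array([0,0,-1.]); T=R.from_matrix(np.c_[np.cross(y,z),y,z])
    d=C.inv().apply(np.array(p)-o['eef_pos']); r=np.degrees((C.inv()*T).as_rotvec())
    print('t',o['t'],'pos',o['eef_pos'].round(4),'F',o['contact_force'].round(1),'w',round(o['gripper_width']*85.4,1)); print('delta',d.round(4),r.round(2))
E
python3 -c "
from h import *
delta([.54,.05,.26],1.7)"
```

```text
t 0.15 pos [0.155  0.6565 0.204 ] F [-0.1  0.1 -0.8] w 85.4
delta [-0.5141 -0.5019 -0.0553] [-7.000e-02  6.000e-02  7.502e+01]
```

```bash
A='-0.5141 -0.5019 -0.0553 0 0 75 0.045'; python3 -m jog '-0.514 -0.502 -0.055 0 0 75 0.045; -0.514 -0.502 -0.055 0 0 75 0.045; -0.514 -0.502 -0.055 0 0 75 0.045; -0.514 -0.502 -0.055 0 0 75 0.045; -0.514 -0.502 -0.055 0 0 75 0.045' 40; python3 -c "
from h import *
delta([.54,.05,.26],1.7)"
```

```text
t: 0.65
eef_pos: [0.2893, 0.4445, 0.2238]
tool_rot: [-0.0, 0.474, 0.88, -0.0]
contact_force: [0.5, 0.3, 0.6]
gripper_width: 0.528
t 0.65 pos [0.2893 0.4445 0.2238] F [0.5 0.3 0.6] w 45.1
delta [-0.4673 -0.0078 -0.0363] [-2.00e-02  0.00e+00  3.17e+01]
```

```bash
python3 -m jog '-0.466 -0.008 -0.036 0 0 31.5 0.045; -0.466 -0.008 -0.036 0 0 31.5 0.045; -0.466 -0.008 -0.036 0 0 31.5 0.045; -0.466 -0.008 -0.036 0 0 31.5 0.045; -0.466 -0.008 -0.036 0 0 31.5 0.045'; python3 -c "
from h import *
delta([.54,.05,.26],1.7)"
```

```text
t: 1.15
eef_pos: [0.4241, 0.235, 0.2433]
tool_rot: [-0.0, 0.694, 0.72, 0.0]
contact_force: [1.0, -0.1, -0.0]
gripper_width: 0.529
t 1.15 pos [0.4241 0.235  0.2433] F [ 1.  -0.1 -0. ] w 45.2
delta [-0.1891  0.1091 -0.0168] [ 0.   -0.03  0.4 ]
```

```bash
python3 -m jog '-0.189 0.109 -0.017 0 0 0.4 0.045; -0.189 0.109 -0.017 0 0 0.4 0.045; -0.189 0.109 -0.017 0 0 0.4 0.045; -0.189 0.109 -0.017 0 0 0.4 0.045; -0.189 0.109 -0.017 0 0 0.4 0.045'; python3 -c "
from h import *
delta([.54,.05,.26],1.7)
c=shot('wrist','w1.png')
print(c['position'],proj(c,[[.537,.1,.089]]))
cv2.imwrite('pics/w1b.png',cv2.resize(c['image'][:,:,::-1],(768,576),interpolation=cv2.INTER_CUBIC))"
```

```text
t: 1.65
eef_pos: [0.5417, 0.0467, 0.2607]
tool_rot: [0.001, 0.698, 0.716, 0.0]
contact_force: [-0.2, -0.1, 0.0]
gripper_width: 0.523
t 1.65 pos [0.5417 0.0467 0.2607] F [-0.2 -0.1  0. ] w 44.7
delta [ 0.0033 -0.0016  0.0007] [ 0.11  0.1  -0.22]
[0.54022714 0.12391624 0.43090628] [[253.065667   105.45718412]]
```

View pics/w1b.png

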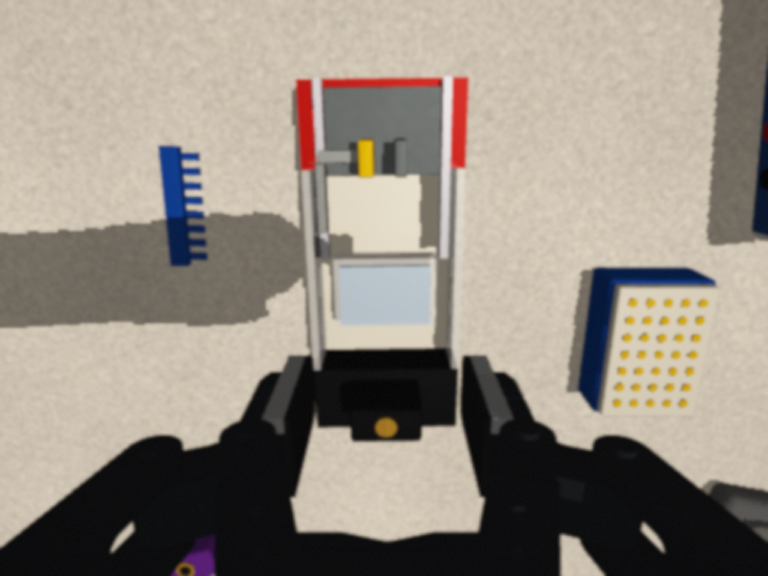

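```bash
python3 - <<'E'
from h import *
c=load('w1.png')
cv2.imwrite('pics/w1c.png',cv2.resize(c['image'][45:125,190:320,::-1],None,fx=6,fy=6,interpolation=cv2.INTER_CUBIC))
E
```

```text
(no output)
```

View pics/w1c.png

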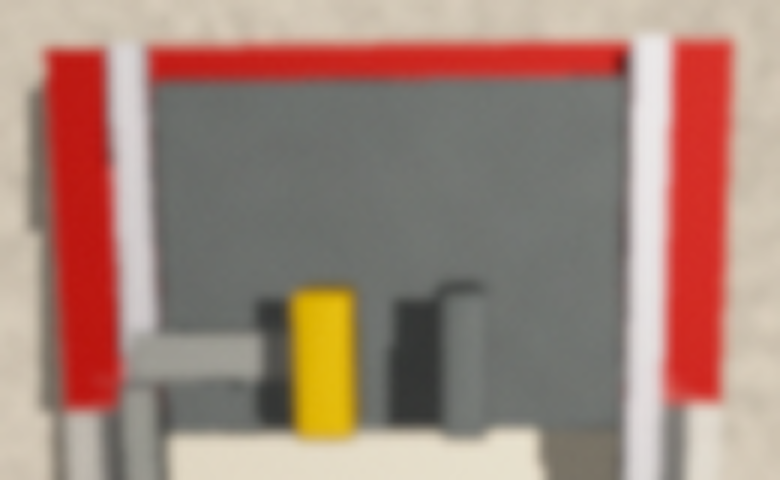

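```bash
python3 - <<'E'
from h import *
c=load('w1.png'); W=lambda u,v:(u/6+190,v/6+45)
for n,p,z in [('tabO1',W(293,292),.089),('tabO2',W(296,437),.089),('finO1',W(484,285),.089),('finO2',W(486,432),.089),('rUL',W(46,50),.056),('rUR',W(734,42),.056),('rLL',W(65,408),.056),('rLR',W(719,402),.056),('blkcirc',(386/1.5,428/1.5),.1)]:
    print(n,atz(c,*p,z).round(4))
E
```

```text
tabO1 [0.523  0.1108 0.089 ]
tabO2 [0.5236 0.0877 0.089 ]
finO1 [0.5538 0.1127 0.089 ]
finO2 [0.555  0.0893 0.089 ]
rUL [0.4786 0.1485 0.056 ]
rUR [0.5965 0.1528 0.056 ]
rLL [0.4804 0.0883 0.056 ]
rLR [0.5982 0.0923 0.056 ]
blkcirc [ 0.546 -0.096  0.1  ]
```

```bash
python3 -c "
from h import *
delta([.5425,.099,.13],1.9)"
```

```text
t 1.7 pos [0.5422 0.0457 0.2608] F [ 1.2 -1.5  0.5] w 45.3
delta [0.0536 0.0013 0.1306] [ 0.13  0.14 -0.5 ]
```

```bash
python3 -m jog '0.0536 0.0013 0.04 0.1 0.1 -0.5 0.045; 0.0536 0.0013 0.09 0.1 0.1 -0.5 0.045; 0.0536 0.0013 0.13 0.1 0.1 -0.5 0.045; 0.0536 0.0013 0.13 0.1 0.1 -0.5 0.045; 0.0536 0.0013 0.13 0.1 0.1 -0.5 0.045'; python3 -c "
from h import *
delta([.5425,.099,.061],1.9)
c=shot('wrist','w2.png')
cv2.imwrite('pics/w2b.png',cv2.resize(c['image'][:,:,::-1],(768,576),interpolation=cv2.INTER_CUBIC))
print(proj(c,[[.5425,.099,.13],[.5425,.099,.089]])*1.5)
delta([.5425,.099,.061],1.9)"
```

```text
t: 2.2
eef_pos: [0.5389, 0.1056, 0.1302]
tool_rot: [-0.001, 0.693, 0.721, -0.001]
contact_force: [0.1, -0.1, 0.7]
gripper_width: 0.528
t 2.2 pos [0.5389 0.1056 0.1302] F [ 0.1 -0.1  0.7] w 45.1
delta [-0.0068  0.0035  0.0692] [-0.2  -0.04  0.43]
[[393.09872735 358.79741986]
 [392.26860837 317.8411589 ]]
t 2.25 pos [0.5405 0.1056 0.1318] F [ 0.3 -0.4 -0.1] w 45.0
delta [-0.0068  0.0017  0.0708] [ 0.   -0.11  0.4 ]
```

View pics/w2b.png

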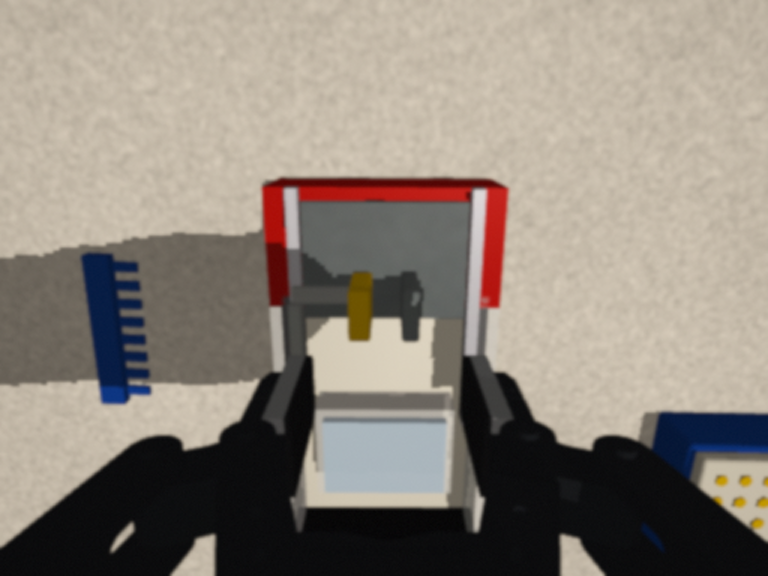

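```bash
cat >> h.py <<'E'
def avg(n=8):
    P=[];F=[]
    for i in range(n):
        eyes.read_camera('top'); o=status.get_obs(); P.append(o['eef_pos']);F.append(o['contact_force'])
    print('avg',np.mean(P,0).round(4),'sd',np.std(P,0).round(4),'F',np.mean(F,0).round(2),'w',round(o['gripper_width']*85.4,1),'t',o['t']); return np.mean(P,0)
E
python3 -c "
from h import *
avg()
delta([.5425,.099,.061],1.9)
c=load('w2.png')
for u in [(348,275),(423,275),(386,272),(386,300)]: print(atz(c,u[0]/1.5,u[1]/1.5,.089))
print(proj(c,[[.539,.111,.089],[.539,.087,.089],[.539,.087,.056]])*1.5)
"
```

```text
avg [0.5407 0.1059 0.132 ] sd [0.0006 0.0001 0.0007] F [-0.23 -0.22 -0.05] w 45.0 t 2.65
t 2.65 pos [0.5398 0.106  0.1309] F [ 0.  -0.2 -1.4] w 45.0
delta [-0.0073  0.0024  0.0699] [-0.03 -0.14  0.44]
[0.52246666 0.11810162 0.089     ]
[0.55494291 0.1194314  0.089     ]
[0.53887066 0.12012936 0.089     ]
[0.53937927 0.10729714 0.089     ]
[[385.4695007  291.99843831]
 [383.38302784 342.28614601]
 [383.97256556 315.71728186]]
```

```bash
python3 -m jog '-0.0065 0.0016 0 0 0 0.4 0.05; -0.0065 0.0016 0.02 0 0 0.4 0.05; -0.0065 0.0016 0.04 0 0 0.4 0.05; -0.0065 0.0016 0.05 0 0 0.4 0.05; -0.0065 0.0016 0.05 0 0 0.4 0.05'; python3 -c "
from h import *
avg(4)
c=shot('wrist','w3.png')
cv2.imwrite('pics/w3b.png',cv2.resize(c['image'][:,:,::-1],(768,576),interpolation=cv2.INTER_CUBIC))
c=shot('side','s3.png')
cv2.imwrite('pics/s3b.png',cv2.resize(c['image'][60:240,170:370,::-1],None,fx=4,fy=3.3,interpolation=cv2.INTER_CUBIC))
delta([.5425,.0995,.061],1.9)"
```

```text
t: 3.15
eef_pos: [0.5402, 0.0989, 0.0788]
tool_rot: [-0.002, 0.695, 0.719, -0.001]
contact_force: [0.6, 0.2, 0.0]
gripper_width: 0.588
avg [0.5416 0.0993 0.0804] sd [0.0004 0.0002 0.0004] F [ 0.52 -0.42  0.32] w 50.2 t 3.35
t 3.45 pos [0.5418 0.0997 0.0808] F [-0.2 -0.3 -1. ] w 50.1
delta [-0.0002  0.0007  0.0198] [-0.02 -0.13  0.04]
```

View pics/w3b.png

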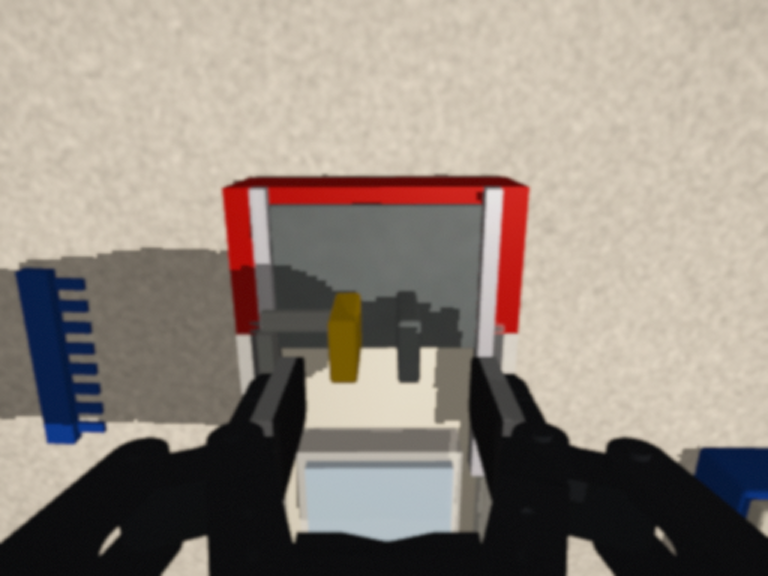

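View pics/s3b.png

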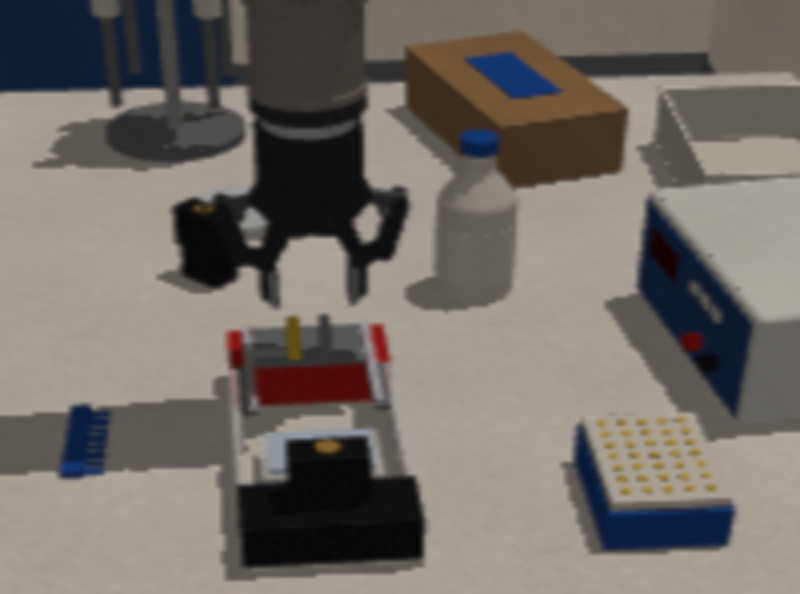

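```bash
python3 -c "
from h import *
c=load('s3.png')
print(c['position'],c['orientation'])
q=proj(c,[[.5425,.0995,.061],[.5425,.0995,.08],[.5265,.0995,.089],[.516,.0995,.085],[.568,.0995,.085],[.516,.0995,.10]])
print((q-[170,60])*[4,3.3])
c=load('w3.png')
print(c['position'],c['orientation'])
print(proj(c,[[.5425,.0995,.061],[.5425,.0995,.08],[.5265,.0995,.089],[.523,.088,.089],[.523,.112,.089],[.516,.0995,.085],[.568,.0995,.085]])*1.5)
"
```

```text
[ 0.52081706 -1.01891198  0.81765341] [ 0.89496683  0.44561037 -0.00289669 -0.02138632]
[[312.58070217 348.41248586]
 [312.06259945 330.62622217]
 [289.83879247 322.71137329]
 [275.58714406 326.91697176]
 [346.85815299 324.91225997]
 [274.9216178  312.59378274]]
[0.54027838 0.17604677 0.25136616] [ 0.98849953 -0.15030707 -0.00286591  0.01637856]
[[385.82909142 322.06048195]
 [385.75473846 341.51862797]
 [339.81644391 350.74218535]
 [329.76798885 380.03604017]
 [329.76082944 316.95146157]
 [311.26904108 345.03985566]
 [457.16947728 349.43946619]]
```

```bash
python3 -c "
from h import *
c=load('s3.png')
im=c['image'][110:175,210:290,::-1].copy()
cv2.imwrite('pics/s3c.png',cv2.resize(im,None,fx=9,fy=9,interpolation=cv2.INTER_CUBIC))
q=proj(c,[[.5425,.0995,.08],[.516,.0995,.085],[.568,.0995,.085],[.516,.0995,.10],[.5425,.0995,.153]]);print((q-[210,110])*9)
"
```

```text
[[342.14084876 451.70787864]
 [260.07107414 441.59174117]
 [420.43084422 436.12434536]
 [258.57364005 402.52849839]
 [337.46989056 257.34161611]]
```

View pics/s3c.png

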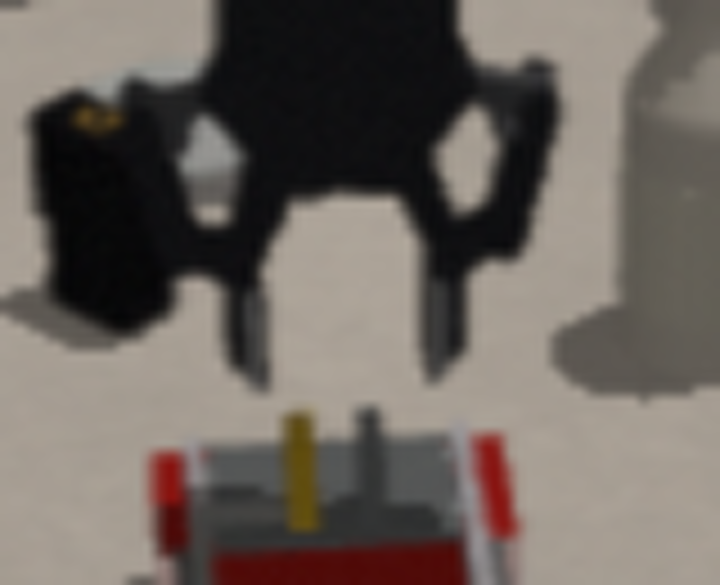

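```bash
python3 -c "
from h import *
c=load('w3.png')
im=c['image'][220:320,150:370,::-1].copy()
cv2.imwrite('pics/w3c.png',cv2.resize(im,None,fx=3.6,fy=3.6,interpolation=cv2.INTER_CUBIC))
for z in (.08,.085,.09,.095,.1,.105,.11):
  q=proj(c,[[.5175,.0995,z],[.5665,.0995,z],[.5175,.0995+.011,z],[.5175,.0995-.011,z]]);print(z,(q*1.5).round(0).tolist())
"
```

```text
0.08 [[317.0, 339.0], [451.0, 344.0], [317.0, 311.0], [318.0, 367.0]]
0.085 [[315.0, 345.0], [453.0, 349.0], [315.0, 316.0], [316.0, 373.0]]
0.09 [[314.0, 351.0], [455.0, 355.0], [313.0, 322.0], [314.0, 380.0]]
0.095 [[312.0, 358.0], [457.0, 362.0], [311.0, 327.0], [312.0, 387.0]]
0.1 [[309.0, 364.0], [459.0, 369.0], [309.0, 333.0], [310.0, 394.0]]
0.105 [[307.0, 371.0], [461.0, 376.0], [307.0, 340.0], [308.0, 402.0]]
0.11 [[305.0, 379.0], [463.0, 384.0], [304.0, 346.0], [305.0, 410.0]]
```

View pics/w3c.png

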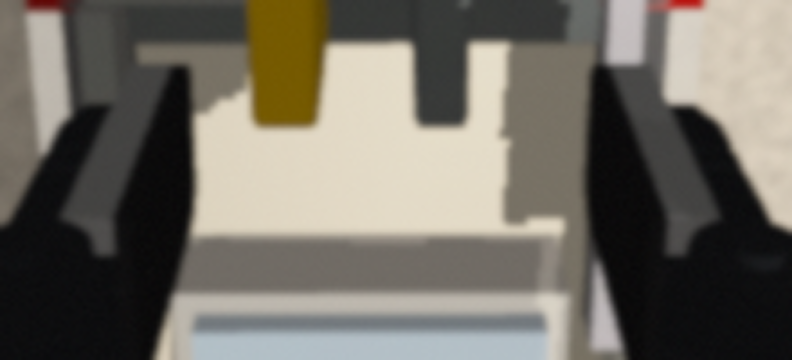

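```bash
python3 -m jog '0 0 -0.04 0 0 0 0; 0 0 -0.04 0 0 0 0; 0 0 -0.04 0 0 0 0; 0 0 -0.04 0 0 0 0; 0 0 -0.04 0 0 0 0'; python3 -c "
from h import *
p=avg(4)
w=shot('wrist','w4.png')
cv2.imwrite('pics/w4b.png',cv2.resize(w['image'][:,:,::-1],(768,576),interpolation=cv2.INTER_CUBIC))
c=shot('side','s4.png')
im=c['image'][100:165,210:290,::-1].copy()
cv2.imwrite('pics/s4b.png',cv2.resize(im,None,fx=9,fy=9,interpolation=cv2.INTER_CUBIC))
for z in (.0,.01,.02,.03):
  q=p+[0,0,z]; print(z,(proj(c,q)-[210,100])*9,proj(w,q)*1.5)
"
```

```text
t: 3.95
eef_pos: [0.5406, 0.0995, 0.1194]
tool_rot: [-0.002, 0.695, 0.719, -0.001]
contact_force: [0.1, 0.4, 0.2]
gripper_width: 0.001
avg [0.5408 0.0994 0.1194] sd [0.0001 0.     0.0001] F [-0.24 -0.38  0.04] w 0.1 t 4.15
0.0 [[334.33653835 438.68696345]] [[383.78672338 342.13462769]]
0.01 [[333.66758236 411.87315057]] [[383.56954556 354.08233412]]
0.02 [[332.99242774 384.81087767]] [[383.32747198 367.39964326]]
0.03 [[332.31098794 357.49667529]] [[383.05596153 382.33637675]]
```

View pics/w4b.png

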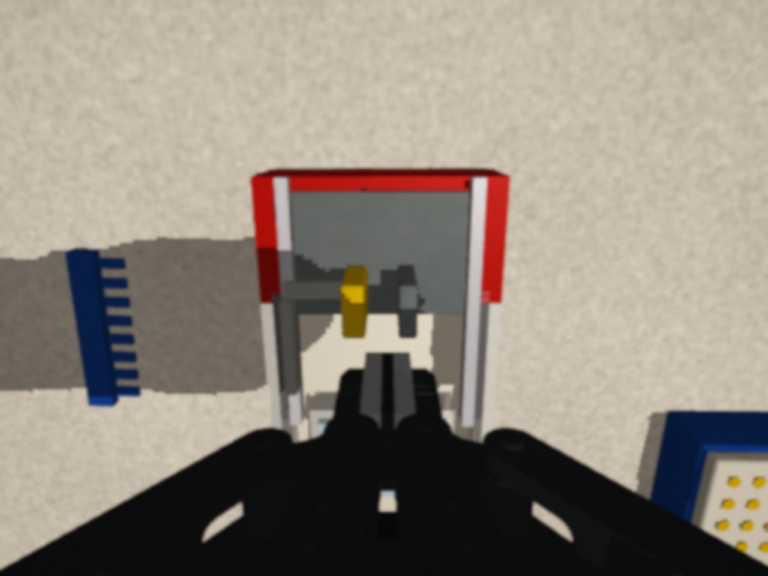

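View pics/s4b.png

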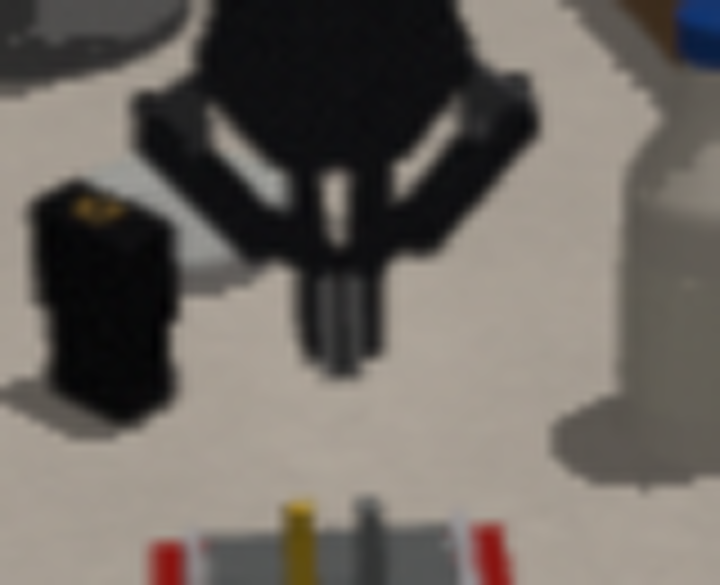

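```bash
python3 -m jog '0 0.001 0 0 0 0 0.05; 0 0.001 0 0 0 0 0.05; 0 0.001 0.02 0 0 0 0.05; 0 0.001 0.04 0 0 0 0.05; 0 0.001 0.04 0 0 0 0.05'; python3 -m jog '0 0 0.005 0 0 0 0.05; 0 0 0.01 0 0 0 0.05; 0 0 0.01 0 0 0 0.05'; python3 -c "
from h import *
p=avg(3)
w=shot('wrist','w5.png')
cv2.imwrite('pics/w5b.png',cv2.resize(w['image'][:,:,::-1],(768,576),interpolation=cv2.INTER_CUBIC))
c=shot('side','s5.png')
im=c['image'][115:180,210:290,::-1].copy()
cv2.imwrite('pics/s5b.png',cv2.resize(im,None,fx=9,fy=9,interpolation=cv2.INTER_CUBIC))
"
```

```text
t: 4.75
eef_pos: [0.5403, 0.0993, 0.078]
tool_rot: [-0.002, 0.695, 0.719, -0.002]
contact_force: [-0.1, -0.3, 0.3]
gripper_width: 0.581
t: 5.05
eef_pos: [0.5422, 0.0997, 0.07]
tool_rot: [-0.001, 0.695, 0.719, 0.0]
contact_force: [-0.2, 0.8, 0.5]
gripper_width: 0.582
avg [0.5424 0.0997 0.0704] sd [0.0001 0.     0.0001] F [-0.11 -0.01  0.3 ] w 49.8 t 5.2
```

View pics/w5b.png

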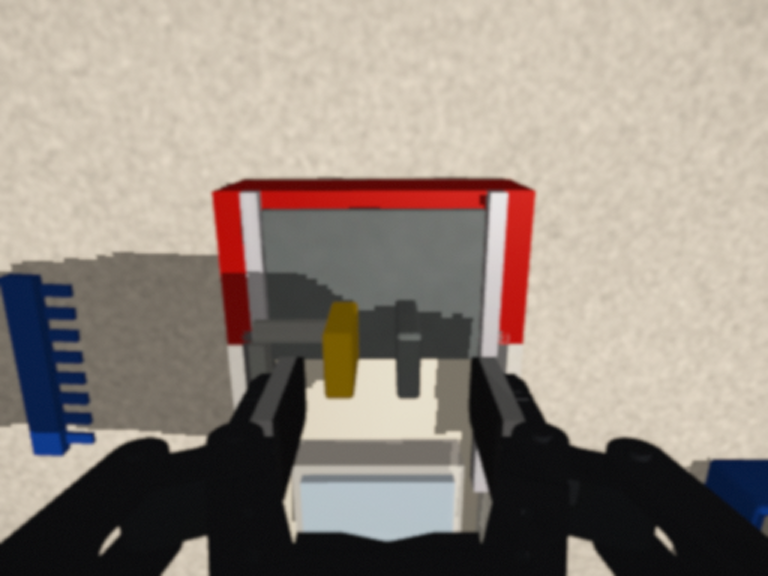

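View pics/s5b.png

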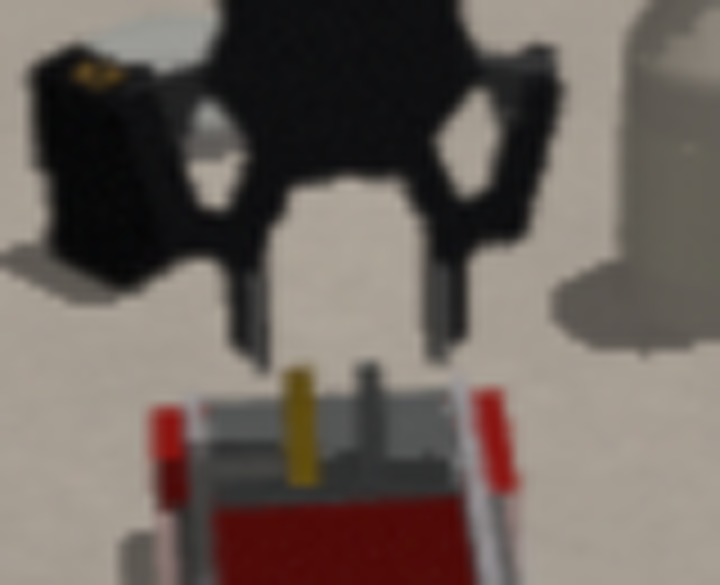

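```bash
python3 -m jog '0 0 0.005 0 0 0 0.05; 0 0 0.01 0 0 0 0.05; 0 0 0.01 0 0 0 0.05'; python3 -c "
from h import *
p=avg(3)
w=shot('wrist','w6.png')
cv2.imwrite('pics/w6b.png',cv2.resize(w['image'][:,:,::-1],(768,576),interpolation=cv2.INTER_CUBIC))
c=shot('side','s6.png')
im=c['image'][115:180,210:290,::-1].copy()
cv2.imwrite('pics/s6b.png',cv2.resize(im,None,fx=9,fy=9,interpolation=cv2.INTER_CUBIC))
"
```

```text
t: 5.6
eef_pos: [0.5414, 0.0995, 0.0591]
tool_rot: [-0.002, 0.695, 0.719, -0.001]
contact_force: [-0.5, 0.0, 0.5]
gripper_width: 0.585
avg [0.5419 0.0995 0.0597] sd [0.0002 0.     0.0002] F [0.24 0.13 0.38] w 50.0 t 5.75
```

View pics/w6b.png

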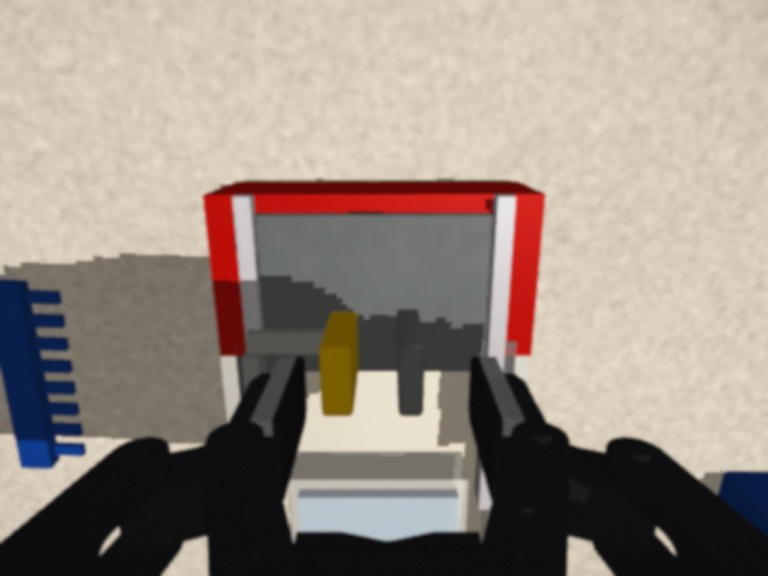

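View pics/s6b.png

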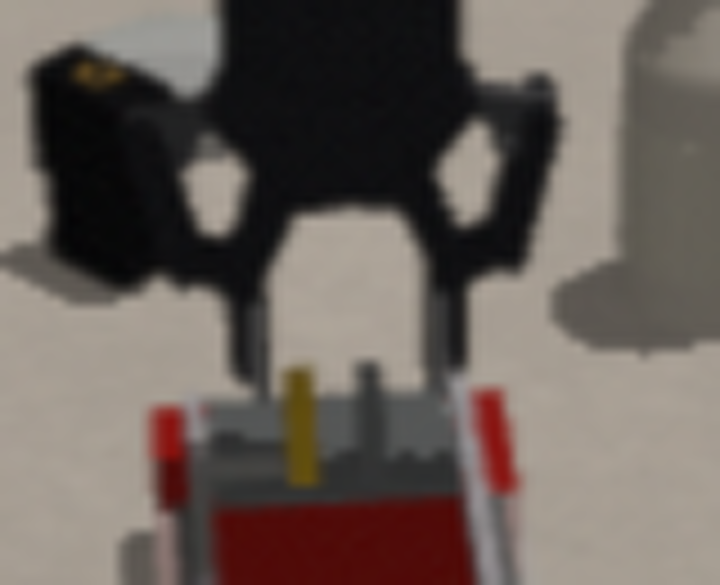

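```bash
python3 -m jog '0 0 0.004 0 0 0 0.05; 0 0 0.008 0 0 0 0.05; 0 0 0.008 0 0 0 0.05'; python3 -c "
from h import *
p=avg(3)
w=shot('wrist','w7.png')
cv2.imwrite('pics/w7b.png',cv2.resize(w['image'][:,:,::-1],(768,576),interpolation=cv2.INTER_CUBIC))
c=shot('side','s7.png')
im=c['image'][115:180,210:290,::-1].copy()
cv2.imwrite('pics/s7b.png',cv2.resize(im,None,fx=9,fy=9,interpolation=cv2.INTER_CUBIC))
"
```

```text
t: 6.15
eef_pos: [0.5416, 0.0996, 0.0513]
tool_rot: [-0.002, 0.695, 0.719, -0.001]
contact_force: [-0.4, -0.7, -0.1]
gripper_width: 0.585
avg [0.542  0.0996 0.0518] sd [0.0001 0.     0.0001] F [-0.22  0.07  0.15] w 50.3 t 6.3
```

View pics/w7b.png

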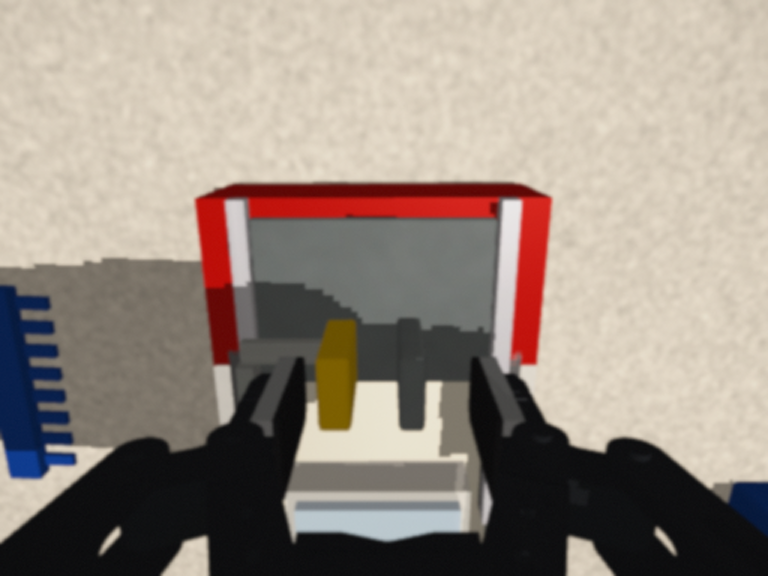

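View pics/s7b.png

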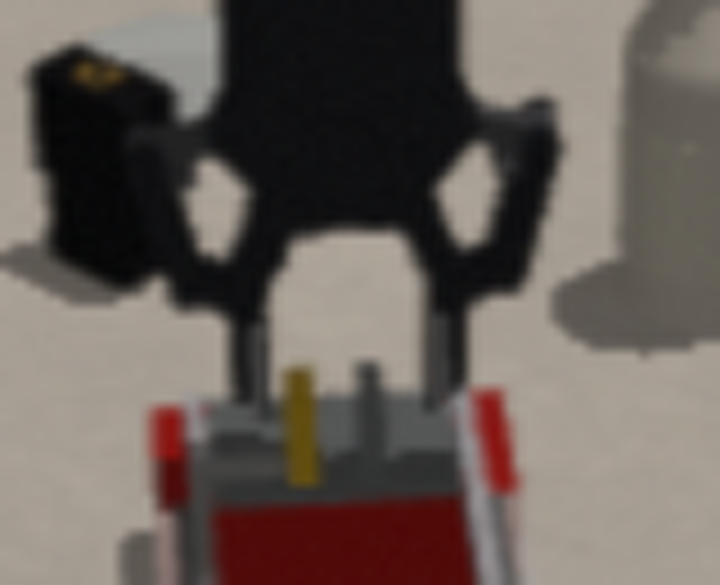

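```bash
python3 -m jog '0 0 0.004 0 0 0 0.05; 0 0 0.008 0 0 0 0.05; 0 0 0.008 0 0 0 0.05'; python3 -m jog '0 0 0.003 0 0 0 0.05; 0 0 0.006 0 0 0 0.05; 0 0 0.006 0 0 0 0.05'; python3 -c "
from h import *
p=avg(3)
w=shot('wrist','w8.png')
cv2.imwrite('pics/w8b.png',cv2.resize(w['image'][:,:,::-1],(768,576),interpolation=cv2.INTER_CUBIC))
c=shot('side','s8.png')
im=c['image'][115:180,210:290,::-1].copy()
cv2.imwrite('pics/s8b.png',cv2.resize(im,None,fx=9,fy=9,interpolation=cv2.INTER_CUBIC))
for z in (.056,.064,.07,.075,.08,.085): print(z,proj(w,[.5165,.1105,z])*1.5,(proj(c,[.5165,.0885,z])-[210,115])*9)
"
```

```text
t: 6.7
eef_pos: [0.5416, 0.0996, 0.0433]
tool_rot: [-0.002, 0.695, 0.719, -0.001]
contact_force: [-1.0, -0.1, -0.2]
gripper_width: 0.584
t: 7.0
eef_pos: [0.5418, 0.0996, 0.0376]
tool_rot: [-0.001, 0.695, 0.719, -0.0]
contact_force: [-0.1, 0.0, -0.3]
gripper_width: 0.588
avg [0.542  0.0996 0.0379] sd [0.0001 0.     0.0001] F [-0.11 -0.18 -0.11] w 50.2 t 7.15
0.056 [[305.70935978 331.97850116]] [[265.02569004 489.58449417]]
0.064 [[301.74478471 342.17984236]] [[264.25265408 469.28772208]]
0.07 [[298.50908012 350.50570983]] [[263.66920837 453.96881699]]
0.075 [[295.61970744 357.94042252]] [[263.18058079 441.13944928]]
0.08 [[292.53605214 365.87504838]] [[262.68973464 428.25183102]]
0.085 [[289.23783703 374.36176312]] [[262.19665478 415.30556459]]
```

View pics/w8b.png

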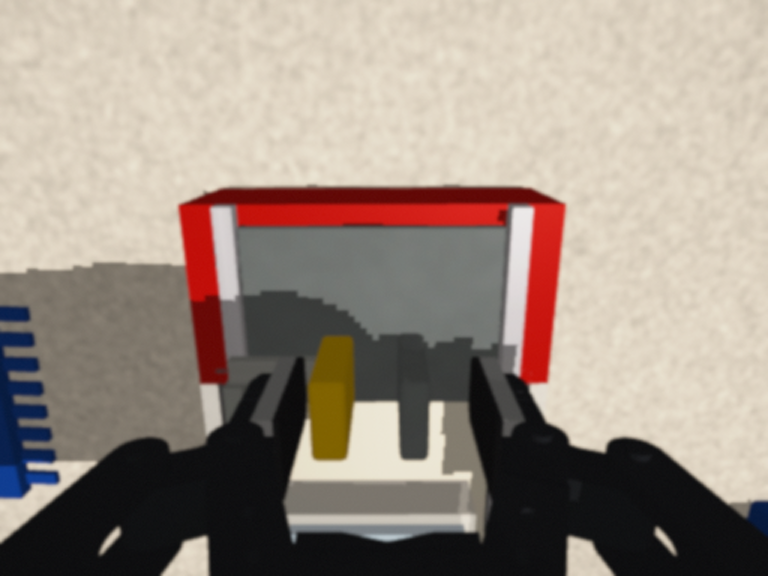

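View pics/s8b.png

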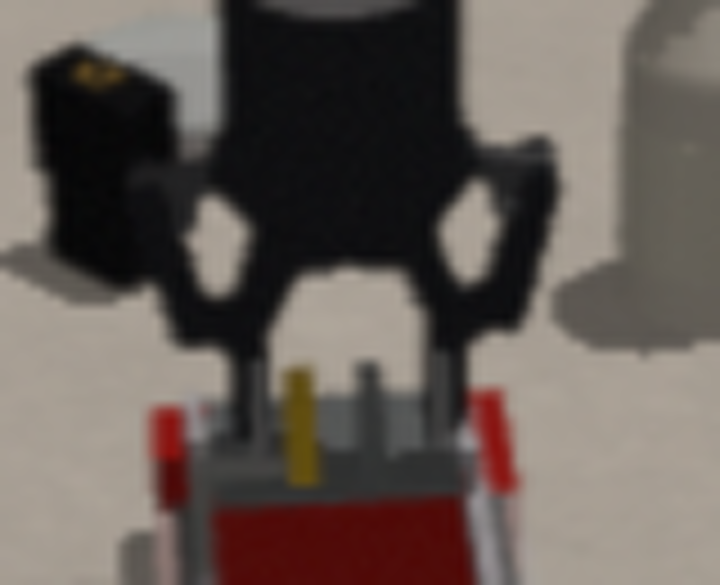

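```bash
python3 -m jog '0 0 0.004 0 0 0 0.05; 0 0 0.008 0 0 0 0.05; 0 0 0.008 0 0 0 0.05'; python3 -c "
from h import *
p=avg(3)
w=shot('wrist','w9.png')
cv2.imwrite('pics/w9b.png',cv2.resize(w['image'][:,:,::-1],(768,576),interpolation=cv2.INTER_CUBIC))
"
```

```text
t: 7.55
eef_pos: [0.5425, 0.0998, 0.0309]
tool_rot: [-0.002, 0.695, 0.719, 0.0]
contact_force: [-3.8, -1.1, 14.4]
gripper_width: 0.588
avg [0.5423 0.0998 0.0309] sd [0. 0. 0.] F [-2.81  0.44 12.97] w 50.0 t 7.7
```

View pics/w9b.png

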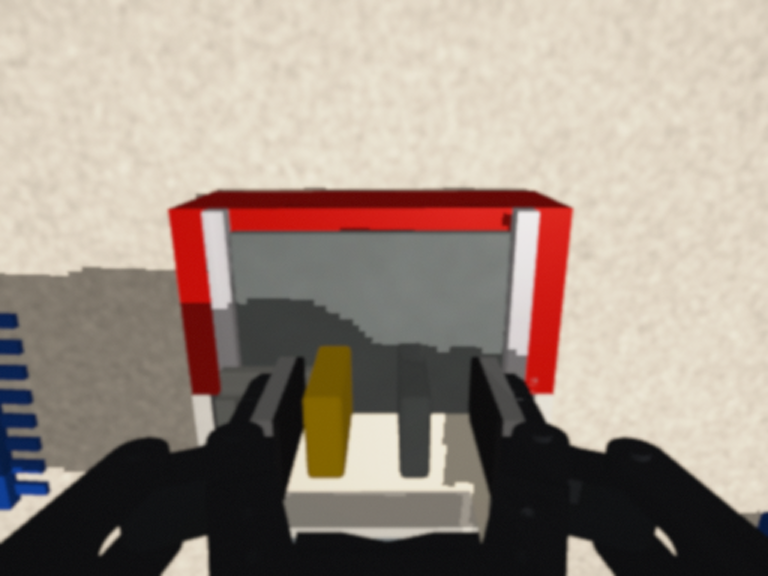

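```bash
python3 -m jog '0 0 -0.006 0 0 0 0.05; 0 0 -0.006 0 0 0 0.036; 0 0 -0.006 0 0 0 0.03; 0 0 -0.006 0 0 0 0.024; 0 0 -0.006 0 0 0 0.024' 40; python3 -c "
from h import *
p=avg(3)
w=shot('wrist','w10.png')
cv2.imwrite('pics/w10b.png',cv2.resize(w['image'][:,:,::-1],(768,576),interpolation=cv2.INTER_CUBIC))
c=shot('side','s10.png')
im=c['image'][115:180,210:290,::-1].copy()
cv2.imwrite('pics/s10b.png',cv2.resize(im,None,fx=9,fy=9,interpolation=cv2.INTER_CUBIC))
"
```

```text
t: 8.25
eef_pos: [0.541, 0.0996, 0.0356]
tool_rot: [-0.002, 0.695, 0.719, -0.001]
contact_force: [-3.4, -0.2, 4.2]
gripper_width: 0.285
avg [0.541  0.0996 0.0356] sd [0. 0. 0.] F [-5.27 -0.22  4.16] w 24.0 t 8.4
```

View pics/w10b.png

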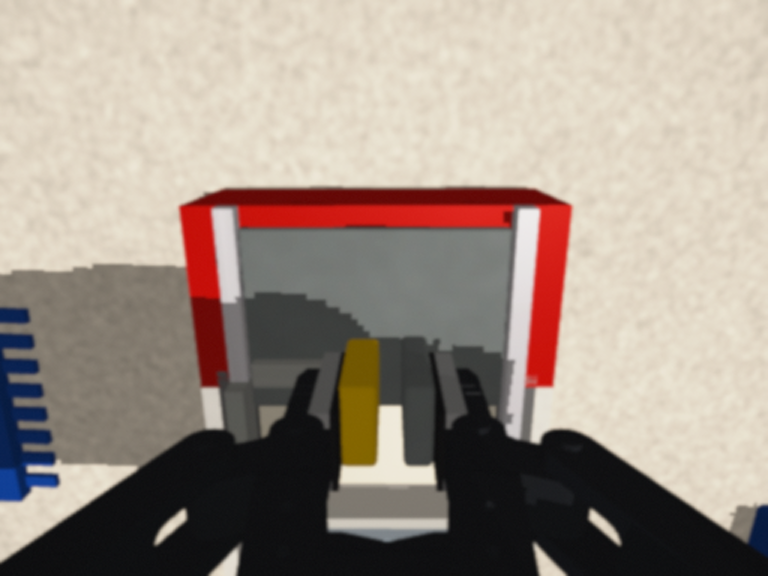

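View pics/s10b.png

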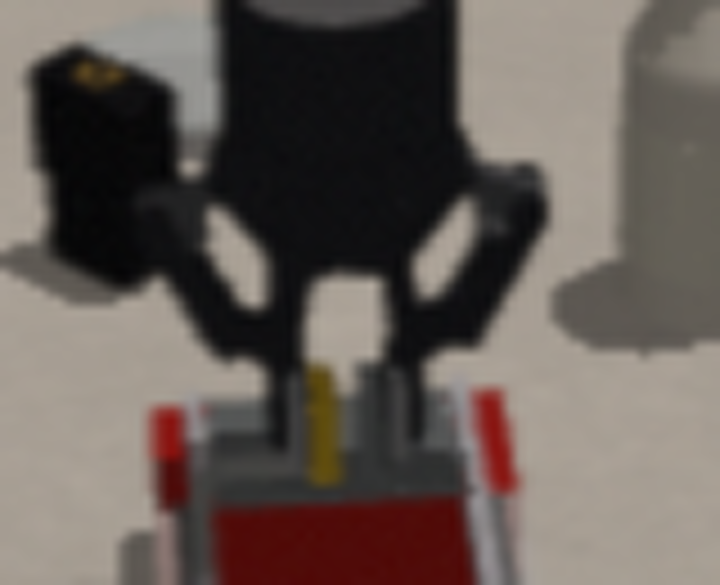

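```bash
python3 -m jog '-0.006 0 0 0 0 0 0.023; -0.014 0 0 0 0 0 0.023; -0.022 0 0 0 0 0 0.023; -0.03 0 0 0 0 0 0.023; -0.03 0 0 0 0 0 0.023' 50; python3 -m jog '-0.008 0 0 0 0 0 0.023; -0.016 0 0 0 0 0 0.023; -0.024 0 0 0 0 0 0.023; -0.031 0 0 0 0 0 0.023; -0.032 0 0 0 0 0 0.023' 50;  python3 -c "
from h import *
p=avg(3)
w=shot('wrist','w11.png')
cv2.imwrite('pics/w11b.png',cv2.resize(w['image'][:,:,::-1],(768,576),interpolation=cv2.INTER_CUBIC))
"
```

```text
t: 9.0
eef_pos: [0.5422, 0.0685, 0.0357]
tool_rot: [-0.002, 0.695, 0.719, -0.001]
contact_force: [-4.8, -1.2, 5.7]
gripper_width: 0.276
t: 9.5
eef_pos: [0.5433, 0.0395, 0.0357]
tool_rot: [-0.003, 0.695, 0.719, 0.0]
contact_force: [-6.7, 5.1, 6.3]
gripper_width: 0.277
avg [0.5433 0.0396 0.0357] sd [0. 0. 0.] F [-5.5   3.96  5.82] w 23.8 t 9.65
```

View pics/w11b.png

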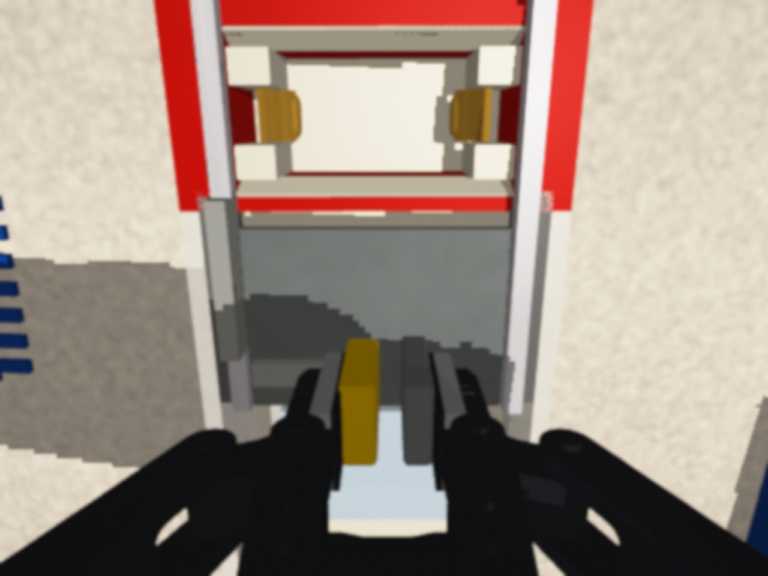

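```bash
python3 -m jog '-0.002 0 0 0 0 0 0.023; -0.002 0 0 0 0 0 0.023; -0.001 0 0 0 0 0 0.048; -0.001 0 0 0 0 0 0.048; -0.001 0 0 0 0 0 0.048'; python3 -m jog '0 0 -0.03 0 0 0 0.048; 0 0 -0.08 0 0 0 0.048; 0 0 -0.12 0 0 0 0.048; 0 0 -0.16 0 0 0 0.048; 0 0 -0.16 0 0 0 0.048';  python3 -c "
from h import *
p=avg(3)
w=shot('wrist','w12.png')
cv2.imwrite('pics/w12b.png',cv2.resize(w['image'][:,:,::-1],(768,576),interpolation=cv2.INTER_CUBIC))
"
```

```text
t: 10.2
eef_pos: [0.5457, 0.0367, 0.0361]
tool_rot: [-0.0, 0.695, 0.719, 0.001]
contact_force: [0.7, 0.1, -0.0]
gripper_width: 0.563
t: 10.7
eef_pos: [0.5493, 0.0361, 0.2017]
tool_rot: [0.002, 0.695, 0.719, 0.005]
contact_force: [1.0, -1.0, -0.6]
gripper_width: 0.566
avg [0.5461 0.0364 0.1973] sd [0.0011 0.     0.0013] F [-0.23 -0.27 -0.46] w 48.0 t 10.85
```

View pics/w12b.png

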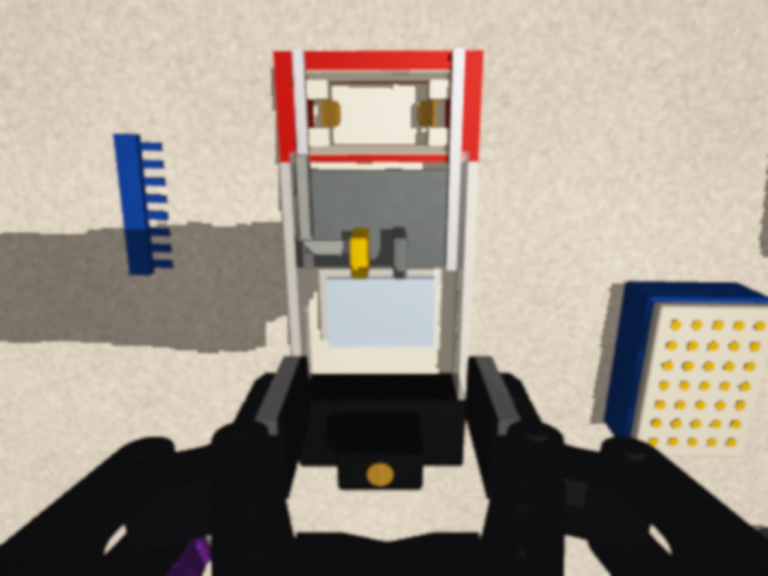

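```bash
python3 - <<'E'
from h import *
w=load('w11.png')
for n,p,z in [('noseL',(300,115),.036),('noseR',(452,115),.036),('wallT-in',(376,50),.05),('wallB-in',(376,180),.05),('blockUL',(228,45),.05),('blockUR',(520,45),.05),('LL',(236,182),.05),('LR',(512,178),.05)]: print(n,atz(w,p[0]/1.5,p[1]/1.5,z).round(4))
w=load('w12.png')
for n,p,z in [('noseL',(341,113),.036),('noseR',(416,113),.036),('tabO1',(350,233),.089),('tabO2',(351,276),.089),('finO',(407,240),.089),('rUL',(274,52),.056),('rUR',(482,51),.056),('rLL',(282,160),.056),('rLR',(478,160),.056),('circ',(380,474),.1)]: print(n,atz(w,p[0]/1.5,p[1]/1.5,z).round(4))
E
```

```text
noseL [0.514  0.1173 0.036 ]
noseR [0.5622 0.119  0.036 ]
wallT-in [0.5379 0.1353 0.05  ]
wallB-in [0.539  0.0992 0.05  ]
blockUL [0.4963 0.1352 0.05  ]
blockUR [0.5783 0.138  0.05  ]
LL [0.4966 0.0972 0.05  ]
LR [0.58   0.1013 0.05  ]
noseL [0.5149 0.1173 0.036 ]
noseR [0.561  0.1189 0.036 ]
tabO1 [0.5248 0.0537 0.089 ]
tabO2 [0.5256 0.0289 0.089 ]
finO [0.5565 0.0508 0.089 ]
rUL [0.4789 0.1482 0.056 ]
rUR [0.5951 0.1526 0.056 ]
rLL [0.4817 0.0894 0.056 ]
rLR [0.598  0.0933 0.056 ]
circ [ 0.5459 -0.0955  0.1   ]
```

```bash
python3 -c "
from h import *
delta([.40,-.347,.2],-83)"
```

```text
t 10.9 pos [0.5442 0.0364 0.195 ] F [ 0.3 -0.8  0.1] w 48.0
delta [-0.3783 -0.157  -0.0051] [-1.800e-01  4.000e-02  8.494e+01]
```

```bash
python3 -m jog '-0.378 -0.157 -0.005 0 0 85 0.08; -0.378 -0.157 -0.005 0 0 85 0.08; -0.378 -0.157 -0.005 0 0 85 0.08; -0.378 -0.157 -0.005 0 0 85 0.08; -0.378 -0.157 -0.005 0 0 85 0.08'; python3 -c "
from h import *
delta([.40,-.347,.2],-83)"
```

```text
t: 11.4
eef_pos: [0.4549, -0.199, 0.1977]
tool_rot: [-0.001, 0.911, 0.412, -0.001]
contact_force: [0.0, 0.2, -0.7]
gripper_width: 0.937
t 11.4 pos [ 0.4549 -0.199   0.1977] F [ 0.   0.2 -0.7] w 80.0
delta [-0.1473  0.0566 -0.0024] [-0.18  0.14 41.63]
```

```bash
python3 -m jog '-0.147 0.057 -0.002 0 0 41.6 0.08; -0.147 0.057 -0.002 0 0 41.6 0.08; -0.147 0.057 -0.002 0 0 41.6 0.08; -0.147 0.057 -0.002 0 0 41.6 0.08; -0.147 0.057 -0.002 0 0 41.6 0.08';  python3 -m jog '0 0 0 0 0 0 0.08; 0 0 0 0 0 0 0.08'; python3 -c "
from h import *
p=avg(2)
w=shot('wrist','w13.png')
cv2.imwrite('pics/w13b.png',cv2.resize(w['image'][:,:,::-1],(768,576),interpolation=cv2.INTER_CUBIC))
delta([.428,-.343,.1],-83)
"
```

```text
t: 11.9
eef_pos: [0.4005, -0.3485, 0.1996]
tool_rot: [-0.0, 0.998, 0.058, -0.002]
contact_force: [0.6, 0.9, -1.7]
gripper_width: 0.937
t: 12.1
eef_pos: [0.4028, -0.3454, 0.1996]
tool_rot: [-0.001, 0.998, 0.066, -0.002]
contact_force: [0.3, 0.1, 0.1]
gripper_width: 0.938
avg [ 0.4031 -0.3452  0.1999] sd [0.0001 0.     0.0001] F [-0.25 -0.34  0.31] w 80.2 t 12.2
t 12.25 pos [ 0.4032 -0.3453  0.2003] F [ 0.3  0.  -0.5] w 80.3
delta [0.025  0.0012 0.1002] [-0.13  0.11  0.55]
```

View pics/w13b.png

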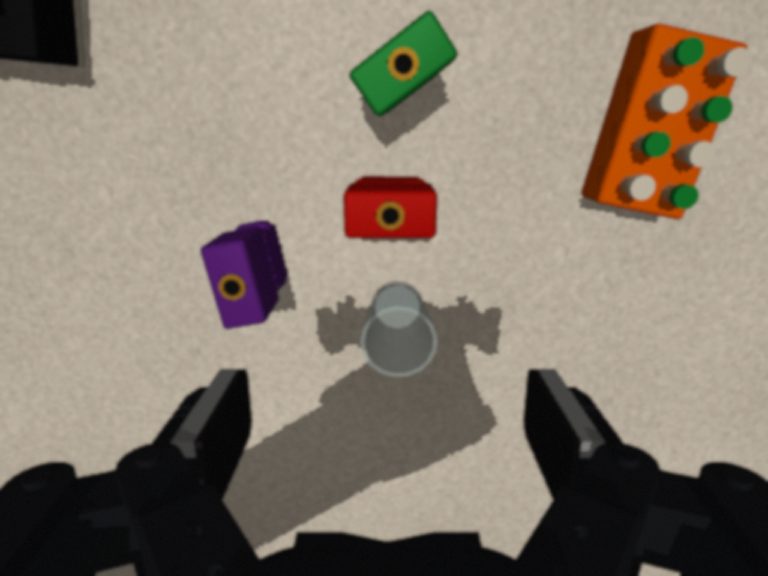

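```bash
python3 - <<'E'
from h import *
w=load('w13.png')
P={}
for n,p in [('c',(390,215)),('UL',(345,193)),('UR',(436,192)),('LL',(345,238)),('LR',(436,238)),('green',(403,63)),('purp',(232,287))]:
    P[n]=atz(w,p[0]/1.5,p[1]/1.5,.08); print(n,P[n].round(4))
print('beaker',atz(w,398/1.5,305/1.5,0),atz(w,399/1.5,341/1.5,.07))
d=P['LR']-P['LL']; print(np.degrees(np.arctan2(d[1],d[0])),np.linalg.norm(d))
m=(P['UL']+P['UR']+P['LL']+P['LR'])/4; print(m)
delta([m[0],m[1],.1],-82.4)
E
```

```text
c [ 0.4291 -0.343   0.08  ]
UL [ 0.4381 -0.316   0.08  ]
UR [ 0.4455 -0.367   0.08  ]
LL [ 0.4123 -0.3188  0.08  ]
LR [ 0.4192 -0.3713  0.08  ]
green [ 0.5098 -0.339   0.08  ]
purp [ 0.3735 -0.2549  0.08  ]
beaker [ 0.3462841  -0.36058898  0.        ] [ 0.34737541 -0.35979607  0.07      ]
-82.42393749300892 0.05291202361761102
[ 0.42877358 -0.34329113  0.08      ]
t 12.25 pos [ 0.4032 -0.3453  0.2003] F [ 0.3  0.  -0.5] w 80.3
delta [0.0258 0.0016 0.1002] [-0.13  0.11 -0.05]
```

```bash
python3 -m jog '0.0258 0.0016 0.03 0 0 0 0.08; 0.0258 0.0016 0.07 0 0 0 0.08; 0.0258 0.0016 0.11 0 0 0 0.08; 0.0258 0.0016 0.13 0 0 0 0.076; 0.0258 0.0016 0.13 0 0 0 0.076'; python3 -c "
from h import *
p=avg(3)
w=shot('wrist','w14.png')
cv2.imwrite('pics/w14b.png',cv2.resize(w['image'][:,:,::-1],(768,576),interpolation=cv2.INTER_CUBIC))
c=shot('side','s14.png')
im=c['image'][200:320,140:300,::-1].copy()
cv2.imwrite('pics/s14b.png',cv2.resize(im,None,fx=5,fy=5,interpolation=cv2.INTER_CUBIC))
delta([.4288,-.3433,.02],-82.4)
"
```

```text
t: 12.75
eef_pos: [0.4271, -0.3421, 0.068]
tool_rot: [-0.002, 0.998, 0.065, -0.003]
contact_force: [-0.6, -0.6, 0.3]
gripper_width: 0.888
avg [ 0.4287 -0.344   0.0709] sd [0.0005 0.0005 0.0008] F [ 0.5  -0.33  0.49] w 75.8 t 12.9
t 13.0 pos [ 0.4296 -0.3446  0.0721] F [ 0.4 -0.2  0.8] w 76.2
delta [-0.0006 -0.0014  0.0521] [-0.02 -0.04 -0.2 ]
```

View pics/w14b.png

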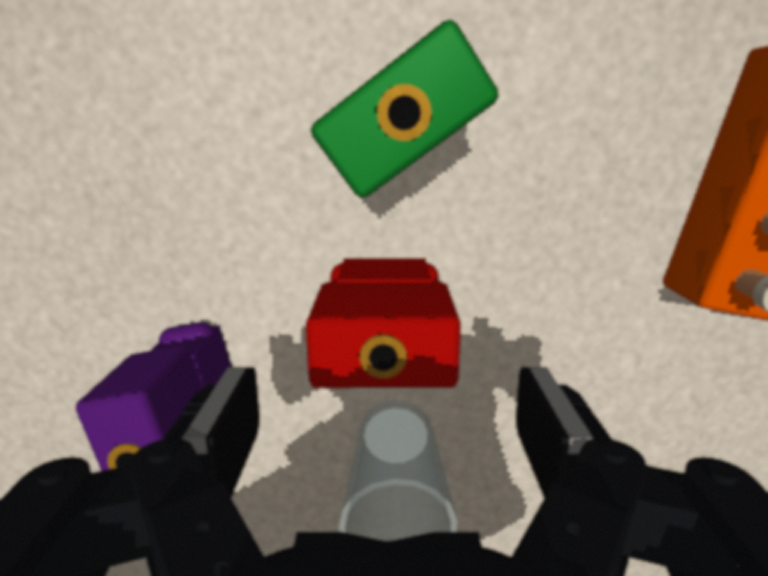

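View pics/s14b.png

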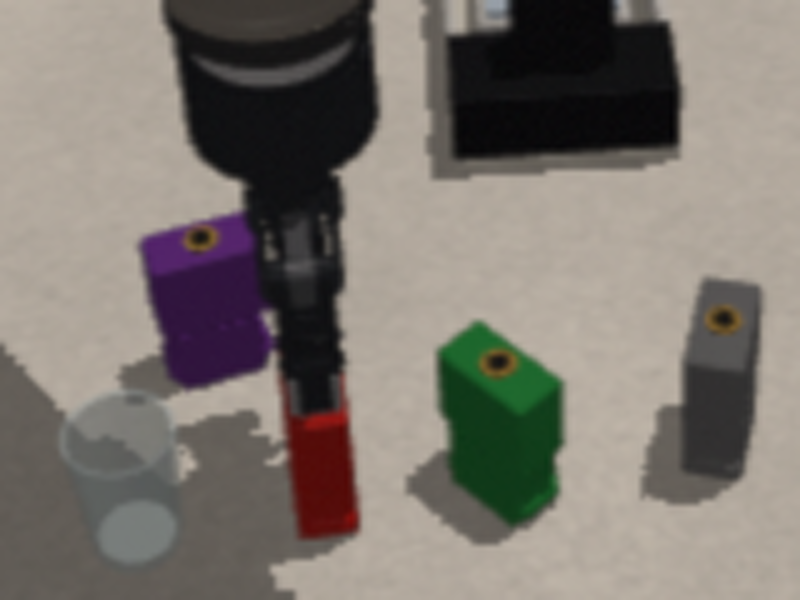

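```bash
python3 -m jog '0 -0.001 0.02 0 0 0 0.076; 0 -0.001 0.035 0 0 0 0.076; 0 -0.001 0.045 0 0 0 0.076; 0 -0.001 0.053 0 0 0 0.076; 0 -0.001 0.053 0 0 0 0.076'; python3 -c "
from h import *
p=avg(2)
w=shot('wrist','w15.png')
cv2.imwrite('pics/w15b.png',cv2.resize(w['image'][:,:,::-1],(768,576),interpolation=cv2.INTER_CUBIC))
c=shot('side','s15.png')
im=c['image'][200:320,140:300,::-1].copy()
cv2.imwrite('pics/s15b.png',cv2.resize(im,None,fx=5,fy=5,interpolation=cv2.INTER_CUBIC))
"
```

```text
t: 13.5
eef_pos: [0.4279, -0.3425, 0.0167]
tool_rot: [-0.001, 0.998, 0.064, -0.001]
contact_force: [0.3, 0.4, 0.2]
gripper_width: 0.888
avg [ 0.4283 -0.343   0.0175] sd [0.0001 0.0001 0.0002] F [ 0.    0.05 -0.07] w 76.1 t 13.6
```

View pics/w15b.png

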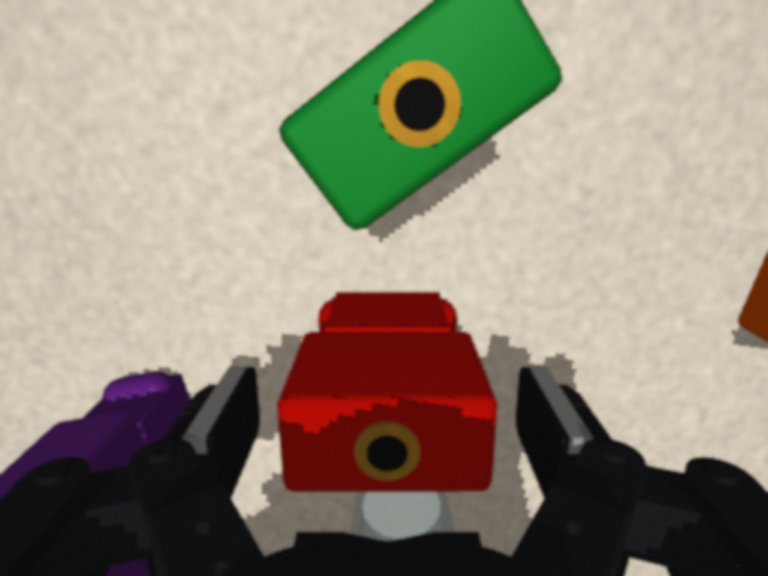

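View pics/s15b.png

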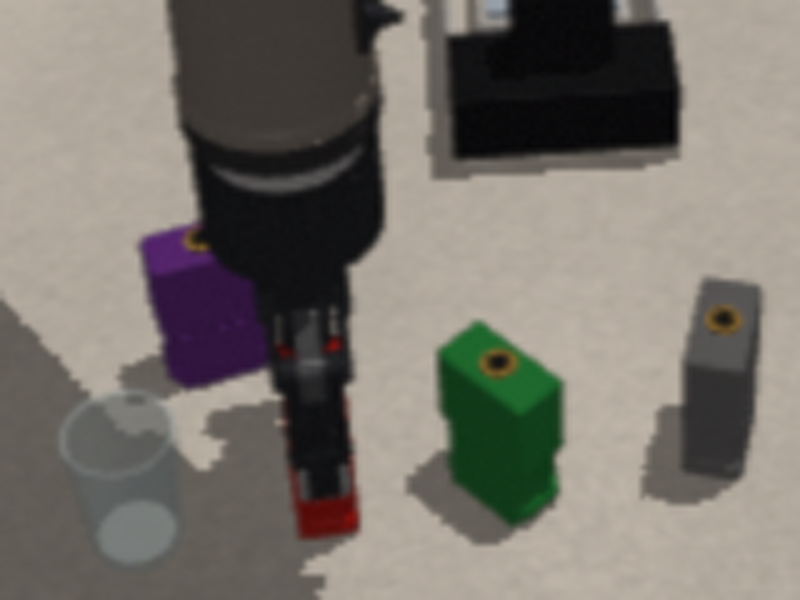

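```bash
python3 -c "
from h import *
c=load('s15.png');w=load('w15.png')
for z in (.02,.03,.04,.05,.06): print(z,(proj(c,[[.433,-.382,z],[.434,-.39,z]])-[140,200])*5, proj(w,[[.444,-.379,z],[.434,-.303,z]])*1.5)
"
```

```text
0.02 [[325.63376284 540.86331376]
 [327.18403255 555.86386987]] [[494.08936195 318.72888182]
 [277.26071337 319.17947407]]
0.03 [[323.84670916 525.90628668]
 [325.39491357 540.90208887]] [[500.0284783  329.80792779]
 [271.08105418 330.27139578]]
0.04 [[322.03754773 510.76422524]
 [323.583516   525.75399974]] [[506.67120515 342.19951464]
 [264.17014776 342.67583923]]
0.05 [[320.20586574 495.43367448]
 [321.7494211  510.41610075]] [[514.15045106 356.15157491]
 [256.39003765 356.64042364]]
0.06 [[318.35124005 479.91109285]
 [319.89219958 494.88480183]] [[522.63484834 371.97868149]
 [247.5657363  372.47923558]]
```

```bash
python3 -m jog '0 0 0 0 0 0 0.06; 0 0 0 0 0 0 0.05; 0 0 0 0 0 0 0.045; 0 0 0 0 0 0 0.045; 0 0 0 0 0 0 0.045' 80; python3 -m jog '0 0 -0.01 0 0 0 0.045; 0 0 -0.04 0 0 0 0.045; 0 0 -0.08 0 0 0 0.045; 0 0 -0.12 0 0 0 0.045; 0 0 -0.15 0 0 0 0.045' 80;  python3 -c "
from h import *
p=avg(2)
w=shot('wrist','w16.png')
cv2.imwrite('pics/w16b.png',cv2.resize(w['image'][:,:,::-1],(768,576),interpolation=cv2.INTER_CUBIC))
c=shot('side','s16.png')
im=c['image'][130:320,100:330,::-1].copy()
cv2.imwrite('pics/s16b.png',cv2.resize(im,None,fx=3,fy=3,interpolation=cv2.INTER_CUBIC))
delta([.538,.118,.2],1.9)
"
```

```text
t: 14.2
eef_pos: [0.4289, -0.3433, 0.0182]
tool_rot: [-0.001, 0.998, 0.064, -0.0]
contact_force: [-0.9, 0.4, 6.6]
gripper_width: 0.624
t: 14.7
eef_pos: [0.4285, -0.3436, 0.1701]
tool_rot: [-0.001, 0.998, 0.064, -0.0]
contact_force: [0.7, 0.3, -0.8]
gripper_width: 0.622
avg [ 0.4302 -0.3453  0.1727] sd [0.     0.0003 0.0012] F [ 1.25 -1.16  0.6 ] w 53.0 t 14.8
t 14.9 pos [ 0.4288 -0.3427  0.1678] F [-0.6  0.5 -1.1] w 53.1
delta [ 0.1676 -0.4429 -0.0313] [-1.20e-01 -7.00e-02 -8.45e+01]
```

View pics/w16b.png

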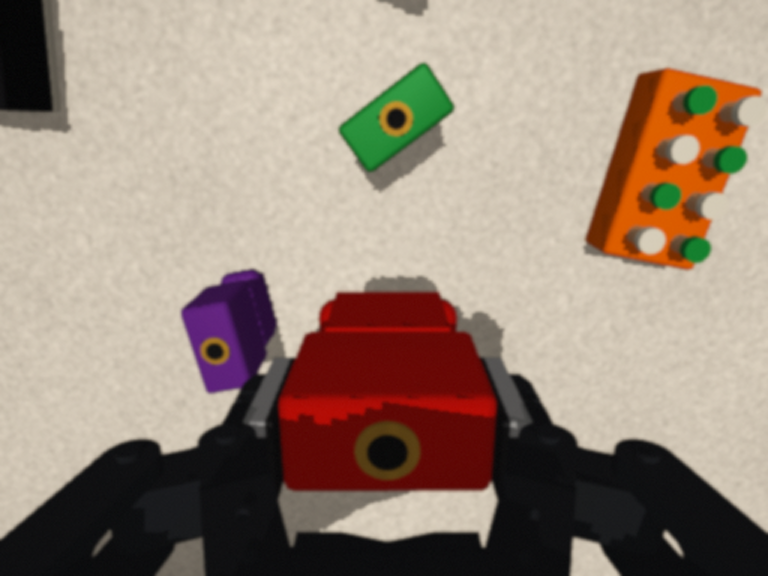

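View pics/s16b.png

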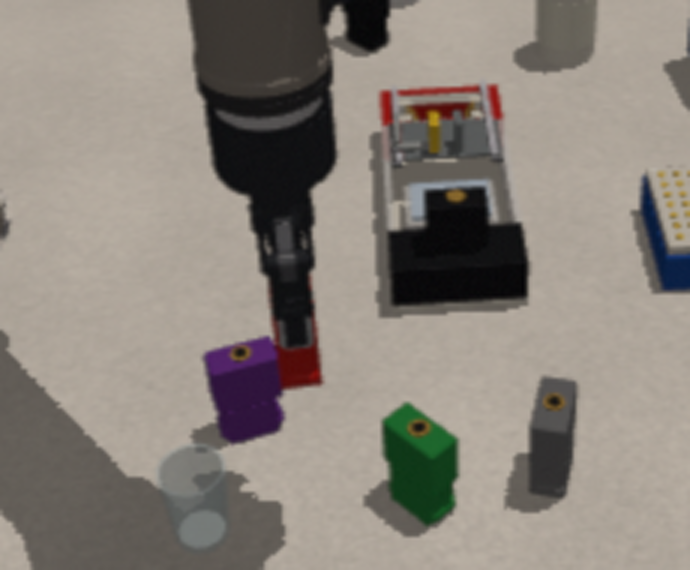

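```bash
python3 -m jog '0 0 -0.03 0 0 0 0.045; 0.168 -0.443 -0.031 0 0 -84.5 0.045; 0.168 -0.443 -0.031 0 0 -84.5 0.045; 0.168 -0.443 -0.031 0 0 -84.5 0.045; 0.168 -0.443 -0.031 0 0 -84.5 0.045' 80; python3 -c "
from h import *
delta([.538,.118,.2],1.9)"
```

```text
t: 15.4
eef_pos: [0.474, -0.1462, 0.1969]
tool_rot: [-0.002, 0.933, 0.359, -0.002]
contact_force: [2.0, -0.1, -1.4]
gripper_width: 0.618
t 15.4 pos [ 0.474  -0.1462  0.1969] F [ 2.  -0.1 -1.4] w 52.7
delta [ 0.2246 -0.1531 -0.0029] [-2.80e-01 -1.00e-02 -4.98e+01]
```

```bash
python3 -m jog '0.224 -0.153 -0.003 0 0 -49.8 0.045; 0.224 -0.153 -0.003 0 0 -49.8 0.045; 0.224 -0.153 -0.003 0 0 -49.8 0.045; 0.224 -0.153 -0.003 0 0 -49.8 0.045; 0.224 -0.153 -0.003 0 0 -49.8 0.045' 80; python3 -c "
from h import *
delta([.538,.118,.2],1.9)"
```

```text
t: 15.9
eef_pos: [0.534, 0.0961, 0.1998]
tool_rot: [-0.002, 0.737, 0.676, -0.001]
contact_force: [1.0, -0.6, -1.2]
gripper_width: 0.618
t 15.9 pos [0.534  0.0961 0.1998] F [ 1.  -0.6 -1.2] w 52.8
delta [ 0.0221  0.0022 -0.0002] [-0.27 -0.06 -6.8 ]
```

```bash
python3 -m jog '0.02 0.002 0 0 0 -7 0.045; 0.02 0.002 0 0 0 -7 0.045; 0.02 0.002 0 0 0 -7 0.045' 80; python3 -c "
from h import *
avg(4)
delta([.538,.118,.12],1.9)"
```

```text
t: 16.2
eef_pos: [0.5378, 0.1132, 0.1998]
tool_rot: [-0.002, 0.697, 0.717, -0.002]
contact_force: [-0.1, 0.2, -0.6]
gripper_width: 0.62
avg [0.5383 0.112  0.2006] sd [0.0002 0.0002 0.0003] F [ 0.26 -0.54 -0.48] w 52.8 t 16.4
t 16.4 pos [0.5386 0.1121 0.201 ] F [ 0.3  0.7 -0.4] w 52.8
delta [ 0.0058 -0.0002  0.081 ] [-0.15 -0.07 -0.37]
```

```bash
python3 -m jog '0.006 -0.0002 0.03 0 0 -0.4 0.045; 0.006 -0.0002 0.07 0 0 -0.4 0.045; 0.006 -0.0002 0.105 0 0 -0.4 0.045; 0.006 -0.0002 0.105 0 0 -0.4 0.045; 0.006 -0.0002 0.105 0 0 -0.4 0.045' 80; python3 -c "
from h import *
avg(3)
w=shot('wrist','w17.png')
cv2.imwrite('pics/w17b.png',cv2.resize(w['image'][:,:,::-1],(768,576),interpolation=cv2.INTER_CUBIC))
c=shot('side','s17.png')
im=c['image'][100:170,205:295,::-1].copy()
cv2.imwrite('pics/s17b.png',cv2.resize(im,None,fx=8,fy=8,interpolation=cv2.INTER_CUBIC))
delta([.538,.118,.07],1.9)"
```

```text
t: 16.9
eef_pos: [0.5385, 0.119, 0.0968]
tool_rot: [-0.001, 0.695, 0.719, -0.0]
contact_force: [1.1, 0.5, -0.3]
gripper_width: 0.619
avg [0.5398 0.1197 0.0982] sd [0.0002 0.0003 0.0002] F [-0.11  0.05 -0.26] w 52.8 t 17.05
t 17.15 pos [0.5396 0.1202 0.098 ] F [ 0.2  0.5 -0.3] w 52.9
delta [-0.0022 -0.0017  0.028 ] [ 0.06 -0.17  0.21]
```

View pics/w17b.png

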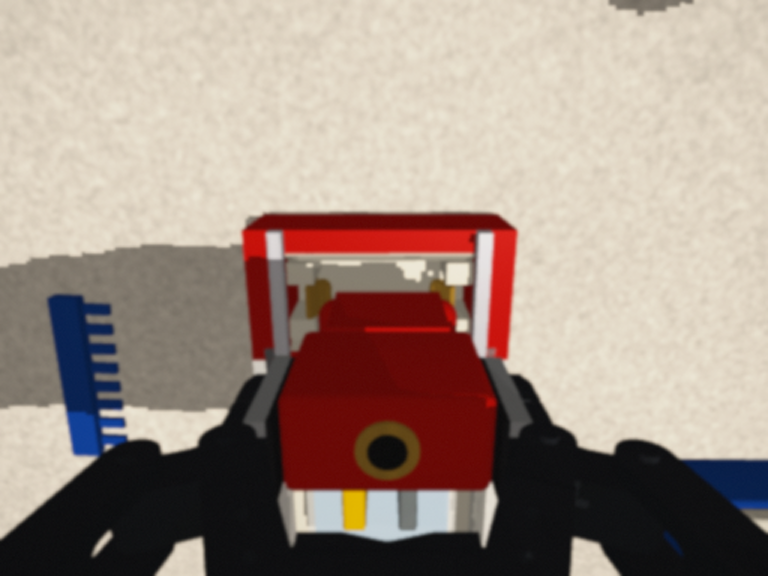

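View pics/s17b.png

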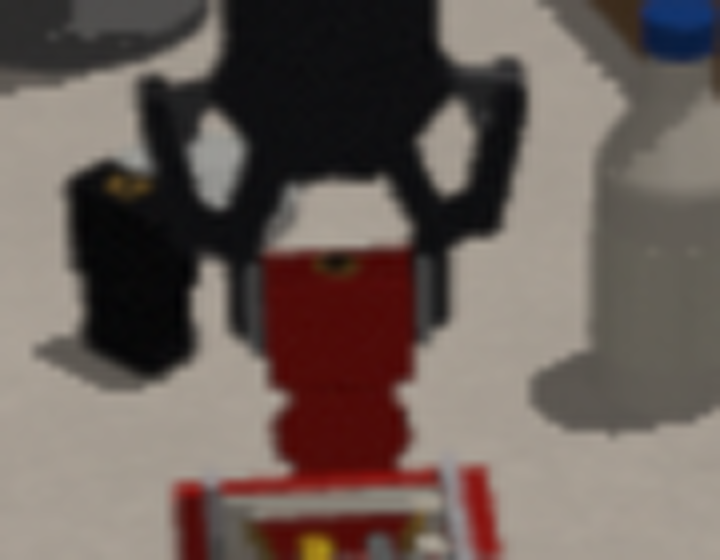

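```bash
python3 -m jog '-0.0018 -0.0018 0 0 0 0.2 0.045; -0.0018 -0.0018 0.01 0 0 0.2 0.045; -0.0018 -0.0018 0.02 0 0 0.2 0.045; -0.0018 -0.0018 0.028 0 0 0.2 0.045; -0.0018 -0.0018 0.028 0 0 0.2 0.045' 80; python3 -c "
from h import *
avg(3)
w=shot('wrist','w18.png')
cv2.imwrite('pics/w18b.png',cv2.resize(w['image'][:,:,::-1],(768,576),interpolation=cv2.INTER_CUBIC))
delta([.538,.118,.06],1.9)"
```

```text
t: 17.65
eef_pos: [0.5354, 0.1178, 0.0666]
tool_rot: [-0.002, 0.695, 0.719, -0.001]
contact_force: [0.7, 0.1, -0.2]
gripper_width: 0.62
avg [0.5363 0.1179 0.0677] sd [0.0003 0.0001 0.0004] F [-0.23 -0.07 -1.03] w 52.7 t 17.8
t 17.85 pos [0.5369 0.1181 0.0684] F [ 0.4 -0.4  0.6] w 52.8
delta [-0.0001  0.0011  0.0084] [-0.09 -0.1   0.02]
```

View pics/w18b.png

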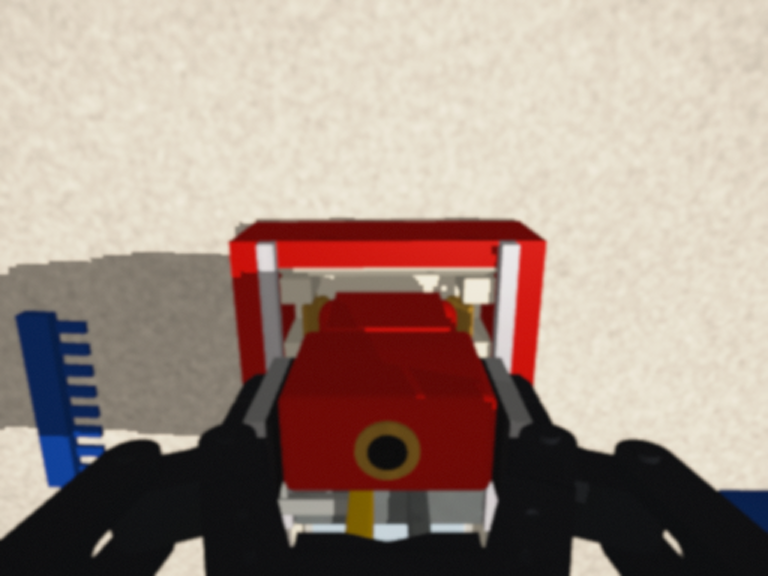

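```bash
python3 -m jog '0 0.0008 0.005 0 0 0 0.045; 0 0.0008 0.01 0 0 0 0.045; 0 0.0008 0.014 0 0 0 0.045; 0 0.0008 0.014 0 0 0 0.045' 100; python3 -c "
from h import *
avg(3)
w=shot('wrist','w19.png')
cv2.imwrite('pics/w19b.png',cv2.resize(w['image'][:,:,::-1],(768,576),interpolation=cv2.INTER_CUBIC))
delta([.538,.118,.06],1.9)"
```

```text
t: 18.25
eef_pos: [0.5368, 0.1181, 0.0535]
tool_rot: [-0.002, 0.695, 0.719, -0.001]
contact_force: [0.1, -0.4, -0.7]
gripper_width: 0.618
avg [0.5373 0.1181 0.0541] sd [0.0002 0.     0.0002] F [-0.04  0.18 -0.21] w 52.9 t 18.4
t 18.45 pos [0.5375 0.1182 0.0544] F [ 0.7  0.1 -1.3] w 52.7
delta [-0.0002  0.0004 -0.0056] [-0.09 -0.1   0.02]
```

View pics/w19b.png

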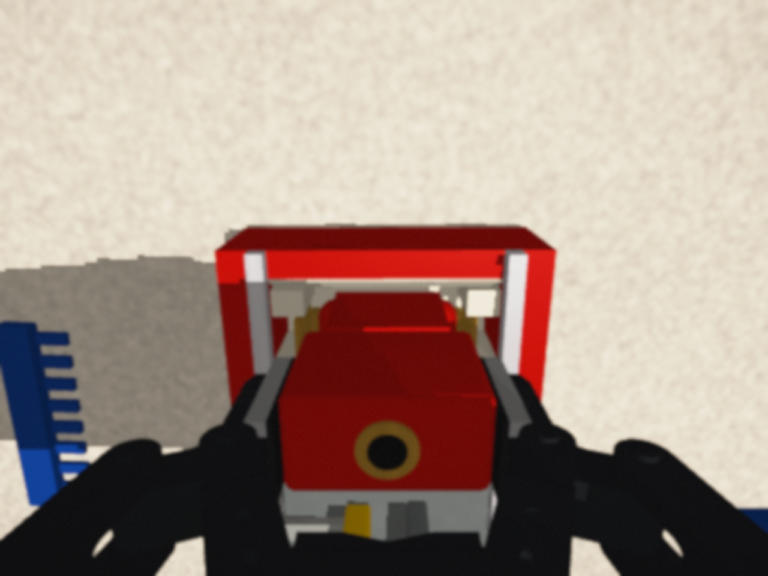

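```bash
python3 -m jog '0 0 0.003 0 0 0 0.045; 0 0 0.005 0 0 0 0.045; 0 0 0.005 0 0 0 0.045' 100;python3 -m jog '0 0 0.003 0 0 0 0.045; 0 0 0.005 0 0 0 0.045; 0 0 0.005 0 0 0 0.045' 100; python3 -c "
from h import *
avg(3)"
```

```text
t: 18.75
eef_pos: [0.5376, 0.1183, 0.0497]
tool_rot: [-0.001, 0.695, 0.719, 0.0]
contact_force: [-0.5, -0.1, 4.1]
gripper_width: 0.619
t: 19.05
eef_pos: [0.5372, 0.1184, 0.0443]
tool_rot: [-0.001, 0.695, 0.719, 0.0]
contact_force: [-1.3, 0.7, 1.1]
gripper_width: 0.621
avg [0.5373 0.1184 0.0443] sd [0. 0. 0.] F [-0.56 -0.26  1.17] w 53.0 t 19.2
```

```bash
python3 -m jog '0 0 0.003 0 0 0 0.045; 0 0 0.006 0 0 0 0.045; 0 0 0.006 0 0 0 0.045' 100; python3 -c "
from h import *
avg(3)
w=shot('wrist','w20.png')
cv2.imwrite('pics/w20b.png',cv2.resize(w['image'][:,:,::-1],(768,576),interpolation=cv2.INTER_CUBIC))
c=shot('side','s20.png')
im=c['image'][100:170,205:295,::-1].copy()
cv2.imwrite('pics/s20b.png',cv2.resize(im,None,fx=8,fy=8,interpolation=cv2.INTER_CUBIC))
for z in (.02,.034): print((proj(c,[[.524,.118,z+.08],[.538,.118,z+.08],[.538,.104,z+.08]])-[205,100])*8)"
```

```text
t: 19.5
eef_pos: [0.5371, 0.1182, 0.0383]
tool_rot: [-0.002, 0.695, 0.719, -0.0]
contact_force: [-2.6, 0.7, 7.3]
gripper_width: 0.621
avg [0.537  0.1182 0.0383] sd [0. 0. 0.] F [-2.77  0.7   6.34] w 52.7 t 19.65
[[290.86585237 409.69730505]
 [329.09480685 408.40965359]
 [330.22679041 429.04059697]]
[[289.75447978 377.04932902]
 [328.22607455 375.76183834]
 [329.3579479  396.24856322]]
```

View pics/s20b.png

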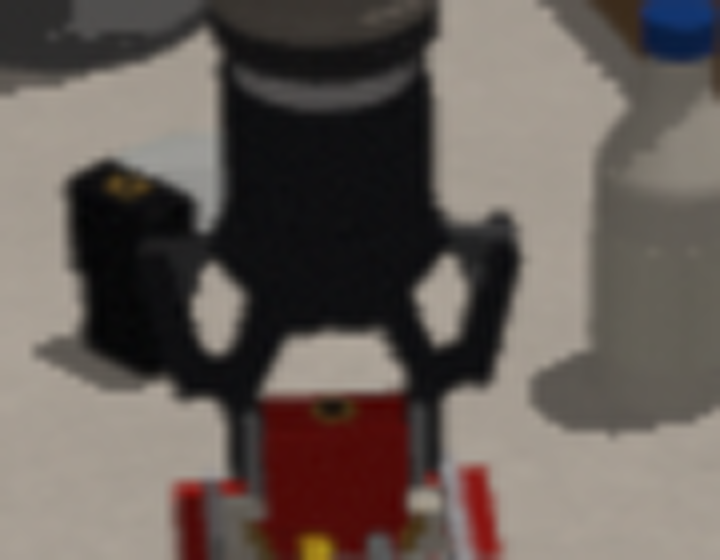

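View pics/w20b.png

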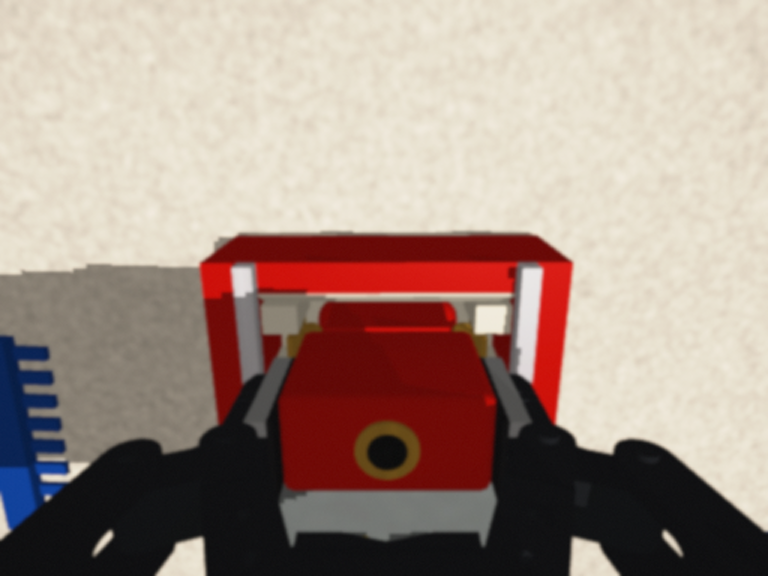

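```bash
python3 -m jog '0 0 0.002 0 0 0 0.045; 0 0 0.002 0 0 0 0.045' 100;python3 -m jog '0 0 0.002 0 0 0 0.045; 0 0 0.002 0 0 0 0.045' 100; python3 -c "
from h import *
avg(3)"
```

```text
t: 19.95
eef_pos: [0.5371, 0.1183, 0.0382]
tool_rot: [-0.002, 0.695, 0.719, 0.0]
contact_force: [-9.7, -0.8, 29.0]
gripper_width: 0.618
t: 20.15
eef_pos: [0.5372, 0.1183, 0.0381]
tool_rot: [-0.003, 0.695, 0.719, 0.001]
contact_force: [-18.0, -0.9, 51.9]
gripper_width: 0.615
avg [0.5372 0.1183 0.0381] sd [0. 0. 0.] F [-17.35  -0.83  50.92] w 52.5 t 20.3
```

```bash
python3 -m jog '0 0 -0.004 0 0 0 0.045; 0 0 -0.004 0 0 0 0.045; 0 0 -0.004 0 0 0 0.068; 0 0 -0.004 0 0 0 0.068; 0 0 -0.004 0 0 0 0.068' 60; python3 -m jog '0 0 -0.01 0 0 0 0.068; 0 0 -0.03 0 0 0 0.068; 0 0 -0.07 0 0 0 0.068; 0 0 -0.12 0 0 0 0.068; 0 0 -0.16 0 0 0 0.068'; python3 -c "
from h import *
delta([.538,.05,.2],1.9)"
```

```text
t: 20.8
eef_pos: [0.5378, 0.1182, 0.038]
tool_rot: [-0.001, 0.695, 0.719, -0.0]
contact_force: [-0.1, 0.8, 0.3]
gripper_width: 0.795
t: 21.3
eef_pos: [0.5383, 0.1175, 0.2014]
tool_rot: [-0.001, 0.695, 0.719, 0.001]
contact_force: [0.9, 1.2, -1.5]
gripper_width: 0.796
t 21.3 pos [0.5383 0.1175 0.2014] F [ 0.9  1.2 -1.5] w 68.0
delta [-0.0675 -0.0025  0.0012] [ 0.01 -0.11 -0.03]
```

Step back and inspect.

```bash
python3 -m jog '-0.04 0 -0.03 0 0 0 0.068; -0.08 0 -0.03 0 0 0 0.068; -0.08 0 -0.03 0 0 0 0.068; -0.08 0 -0.03 0 0 0 0.068'; python3 -c "
from h import *
avg(3)
w=shot('wrist','w21.png')
cv2.imwrite('pics/w21b.png',cv2.resize(w['image'][:,:,::-1],(768,576),interpolation=cv2.INTER_CUBIC))
c=shot('side','s21.png')
im=c['image'][100:235,150:330,::-1].copy()
cv2.imwrite('pics/s21b.png',cv2.resize(im,None,fx=4,fy=4,interpolation=cv2.INTER_CUBIC))
t=shot('top','t21.png')
cv2.imwrite('pics/t21b.png',cv2.resize(t['image'][120:290,80:450,::-1],None,fx=2,fy=2,interpolation=cv2.INTER_CUBIC))
for z in (.02,.027,.034): print((proj(c,[[.538,.118,z+.08]])-[150,100])*4,proj(w,[[.538,.118,z+.08]])*1.5)"
```

```text
t: 21.7
eef_pos: [0.5404, 0.0368, 0.2288]
tool_rot: [-0.001, 0.696, 0.718, 0.001]
contact_force: [-0.1, 1.6, 0.5]
gripper_width: 0.795
avg [0.5402 0.0388 0.2281] sd [0.     0.0004 0.0002] F [-0.12  0.16 -0.08] w 68.5 t 21.85
[[384.54740342 204.20482679]] [[386.45083871 117.78959994]]
[[384.3309066  196.06866306]] [[386.42065023 117.68718313]]
[[384.11303727 187.88091917]] [[386.38897181 117.5797116 ]]
```

View pics/w21b.png

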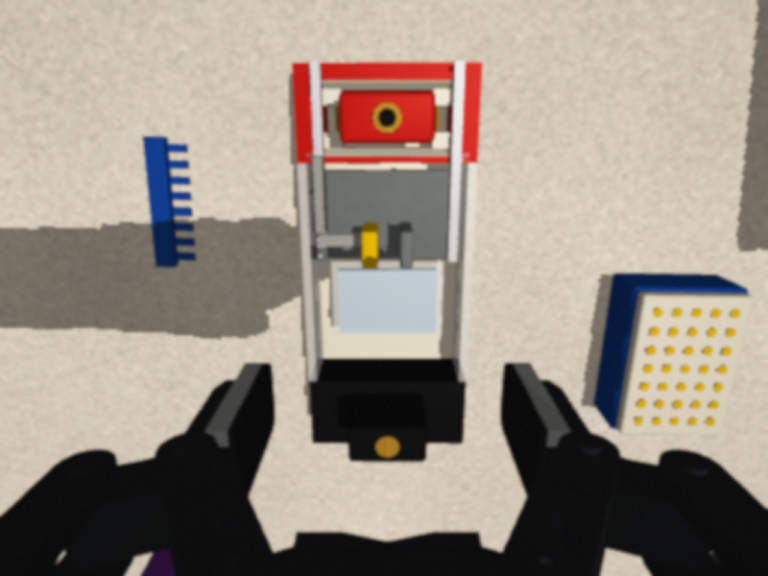

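View pics/s21b.png

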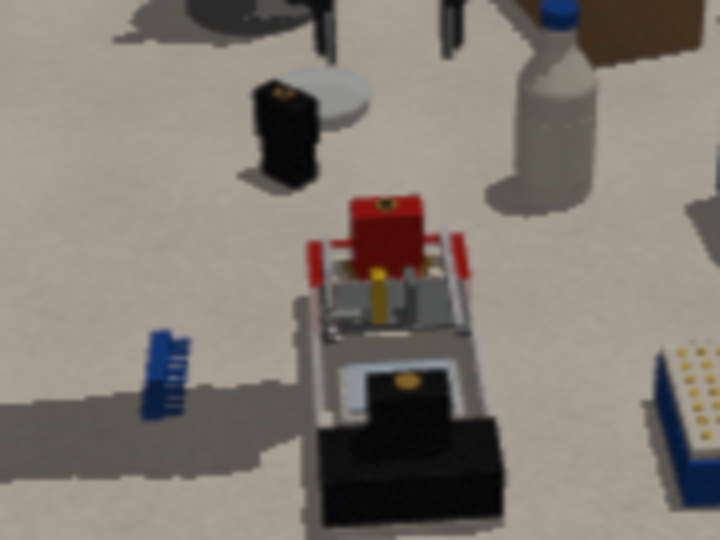

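View pics/t21b.png

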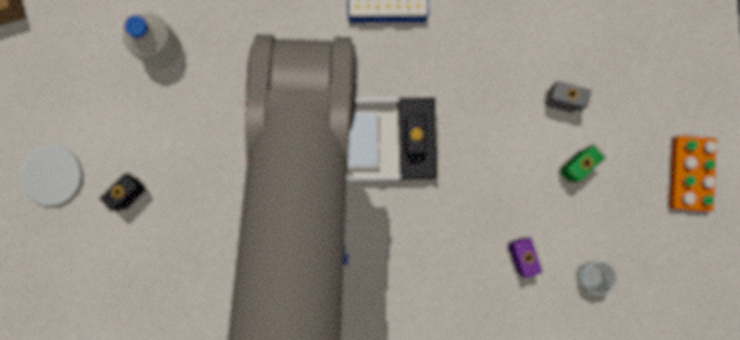

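```bash
python3 -c "
from h import *
print(workorder.hand_in()); print(status.get_obs()['t'])"
```

```text
the job is handed in; nothing more can be done
None
the job is handed in; nothing more can be done
```

The red bay's shutter is open and the red block is pushed home in the bay. I handed the job in at about 22 s of the 56 s allowed; no verdict was reported.

**What I did**
- I squeezed the yellow tab against the fin (jaw width 24 mm). I then slid the shutter 60 mm to its end stop and let the tab go there.
- I gripped the red block across its 54 mm side, turned it to the bay and pushed it down past the clips. It met a hard stop at 51 N, which is well above the 8–20 N the clips need.
- I opened the jaws and lifted clear; the force reading was about zero.

**Last checks**
- **Block:** after I let go, the ring on its top was in both the wrist and side pictures within a pixel of where it should be for a block that is home. It looked upright in both.
- **Shutter:** it looked open in the last wrist picture. I measured the latch at about 58–60 mm of travel just after opening and did not measure it again.
- **Other items:** everything still visible stood upright and looked to be where it started. I judged this by eye. The comb was partly hidden by the arm in the last top view, but it was visible from the side and wrist.

**Disagreements**
- **Finger height:** the fingertips sat about 30 mm higher in the pictures than the reported TCP. I set heights from the pictures and the contact force instead.
- **Contact while lowering:** on the way down to the tab the fingers touched something on the tank with about 13 N, probably the rod beside the tab. I raised them 6 mm before squeezing.
- **Clip force:** I read only 1–7 N while passing the clips, below the stated 8–20 N. The peak may have fallen between readings. I relied on the hard stop and the measured height to conclude it was home.

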